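# Check-weigh a snack tub and pack it

## Task

Lift the tub with the yellow label straight up out of its pocket in the white filling tray by its carry handle, stand it in the middle of the scale pan and let go so that the scale can settle. While it stands there fold its handle down flat on the lid, then take the tub by its sides and stand it on the floor of the yellow crate, turned the same way as the two tubs already packed there. Keep it upright, do not drop it, and leave the other tubs where they are.

Things in the scene. Friction and masses are not known exactly. Their poses are not given: they have to be found in the camera images.
- tub_center (a point): centre of the yellow-label tub, a closed clear plastic snack box of 0.12 to 0.22 kg: 30 mm above its underside. x runs along its long side, y along its short side, z up. Body 86 x 57 mm, 42 mm high; then a rim of 90 x 60 mm (42 to 46 mm above the underside), then the lid with its flat top at 51 mm; the folded handle's top is at 59 mm. It starts in a pocket, lid top level with the tray's top
- tub: the same tub, origin at the centre of its underside
- bar (a point): middle of the white grip bar of the tub's carry handle: the bar is 78 mm long (along the tub's x), 8 mm thick across and 10 mm tall when the handle is up. Two arms hold it 24 mm from the hinge, which runs along the tub's x over the middle of the lid, 55 mm above the underside. Up, the bar's middle is 28 mm above the lid top, with 23 mm free below the bar
- tub_handle (a joint): handle angle: 0 = flat on the lid, lying towards the tub's +y side (bar resting on the lid, 24 mm to +y of its middle); 1.66 = up at its stop, a little past upright. It stays where left (0.3 N at the bar moves it). Near 0.25 it meets a detent (two small pips on the lid): press on down with 3 to 6 N at the bar and it snaps to 0 and is held flat
- tray: fixed white filling tray, 230 (x) x 170 (y) x 57 mm, origin under its centre. Four pockets of 94 x 64 mm, centred at x = +-54, y = +-39 mm, floor 6 mm above the table; all four hold tubs with long sides along the tray's x, handles up. Tubs have 2 mm play all round at the rim
- pan (a point): centre of the top face of the steel scale pan (180 x 190 mm, x by y), 70 mm above the table; the scale is fixed, its key panel is towards -x and is lower than the pan
- crate: fixed yellow crate, open on top, 300 (x) x 200 (y) x 70 mm outside, walls 5 mm, floor 5 mm above the table, origin under its centre. Two packed yellow-label tubs, handles flat, stand at its +x end, their long sides along the crate's y and close to the +x wall (centres at x = 112, y = +-47 mm)
- crate_space (a point): on the crate's floor, the middle of the room left free for the tub (crate x = -30, y = 0 mm), axes as the crate's
- blue_tub0: blue-label tub of the same make and size in the tray, handle fixed up; origin under its centre
- blue_tub1: another blue-label tub in the tray
- blue_tub2: another blue-label tub in the tray
- packed_tub0: packed yellow-label tub in the crate; origin under its centre
- packed_tub1: the other packed tub in the crate

How it is judged (in metres and radians):
On the way, in this order (a step that is already met when the one before it is completed fails the run):
1. the yellow-label tub stands upright about the middle of the scale pan (within 45 mm), let go and still, its handle not yet folded (horizontal distance between tub_center and pan below 0.045 m and z of tub_center in the frame of pan between 0.026 and 0.034 m and angle between tub's own z axis and vertical below 0.1 rad and linear speed of tub below 0.02 m/s and contact force between the fingers and tub below 0.1 N and value of joint tub_handle above 0.5 rad), for 0.4 s.
2. the handle lies folded flat (within 0.1 rad of its stop) while the tub still stands on the pan (value of joint tub_handle below 0.1 rad and horizontal distance between tub_center and pan below 0.07 m and z of tub_center in the frame of pan between 0.026 and 0.034 m), for 0.1 s.
At the end, for the whole second after the job is handed in: The yellow-label tub stands upright and still on the floor of the yellow crate (its underside within 4 mm of the floor), its long side along the crate's y within 15 degrees like the packed tubs, its handle folded flat within 0.1 rad; it has been let go (x of tub_center in the frame of crate between -0.14 and 0.08 m and y of tub_center in the frame of crate between -0.09 and 0.09 m and z of tub_center in the frame of crate between 0.031 and 0.039 m and angle between tub's own z axis and vertical below 0.1 rad and angle between the x axis of tub and the y axis of crate, either way round below 0.26 rad and value of joint tub_handle below 0.1 rad and linear speed of tub below 0.02 m/s); the robot touches nothing.
It fails at once if the tub tipped by more than 30 degrees (angle between tub's own z axis and vertical above 0.52 rad).
It fails at once if the tub dropped: out of the fingers and moving faster than 0.6 m/s (a fall of some 2 cm) (contact force between the fingers and tub below 0.1 N and linear speed of tub above 0.6 m/s).
It fails at once if a blue-label tub moved by more than 20 mm (distance of any of blue_tub0, blue_tub1, blue_tub2 from where it was at the start of the episode above 0.02 m).
It fails at once if a packed tub moved by more than 25 mm (distance of any of packed_tub0, packed_tub1 from where it was at the start of the episode above 0.026 m).
It also fails if it takes over 67 s, if anything falls off the work surface, if the arm or the gripper's body presses on something with over 40 N, if the wrist force passes 120 N, or if a joint passes its speed limit or range.

## Robot

A 6-joint arm with a two-finger parallel gripper is mounted at the origin on the work surface. World frame = base frame: x ahead of the robot, y to its left, z up, the work surface at z = 0. Lengths are in m, angles in degrees, forces in N, time in s.
With the tool pointing down it reaches from about 0.375 to 0.9 m from the base axis. Payload 3.1 kg.
Tool frame: the origin (TCP) lies midway between the tips of the shut fingers; the grasp point (between the pads) lies 19 mm behind it; x points along the fingers, z is the direction in which the jaws open and shut, and the axes are right-handed (so a half turn about x gives the same grasp; the last joint's range is limited). The gripper opens to 87 mm and grips with 3 to 60 N. Pads are 19 mm wide; open, the fingers measure 117 mm over their backs; the gripper's body (75 mm by 190 mm) begins 51 mm behind the grasp point.
Start: joints at [63.913, 30.224, 82.088, -0, 67.689, -10.227], TCP at [0.171, 0.601, 0.19] pointing down, gripper open.
Joint ranges: [-176.69, 176.69], [-43.24, 126.21], [12.49, 139.97], [-82, 262], [0, 151.66], [-163.58, 163.58]. Speed limits (degrees/s): [159.86, 159.86, 180, 180, 180, 180].

## Interface

Orientations are given as a 3x3 rotation matrix whose columns are the frame's x, y, z axes.
In Python, from rig import * gives the robot as it stands.
- The arm moves only by the tool play_rows, never from a script. Its argument "rows" is a list that holds one entry, the list of rows, each a list of 7 numbers: the shift along the tool's x, y, z in m, then the turn, a rotation vector about the tool's x, y, z in degrees, then the finger opening in m, from 0 to 0.087. A call has 1 to 12 rows; each row is the pose to reach, as a shift and turn from the pose commanded when the call began, along the tool's axes at that moment; what a row does not reach only later rows make up. A row lasts 1/10 s, in which the tool goes at most 50 mm and 8.59 degrees, less where a joint would pass 70% of its speed; a pose out of reach is approached as far as the arm can. A call with a gripper value outside its range is refused whole. The fingers move at their own pace and stop on an object; the grip force is fixed at half the most. Time passes only in rows, so rows that repeat a pose let the fingers close. It gives the time, the measured TCP pose, the force and the opening at its end, in the units of the state.
- read_state(): the state, without advancing time (a new reading comes with each control period).
- capture(name): name is "scene" or "top"; returns a dict with "pixels" (400x640x3 uint8, red, green, blue), "intrinsics" (3x3 intrinsics, pixels), "rvec" (rotation vector, rad) and "tvec" (3), from world to camera coordinates, as OpenCV has them. Camera axes: x right, y down, z forward; pixel columns grow to the right and rows downward; lengths in m; the calibration is good to about 2 mm. A picture is of the moment at which its call begins. There is no depth.
- hand_in(): hands the job in, once; it reports no verdict.
Trained networks look in the newest picture that a camera, given by its name, has taken for a name from the list of things; names that differ only in an ending like _2 or _b are one class to them, and where a whole thing is asked for, a point or a joint stands for the part that bears it (a point fixed in the world has none). Each returns a list of dicts, best first, with "p" (0 to 1); they miss things now and then, are a little off and sometimes report something else, mostly with a low value. They report only what shows in the picture. A call takes as long as a camera call.
- trace(camera, target): "mask" (400x640 bool, what is visible of it) and "at" ([column, row] in pixels, amid what is visible of it).
The state is a dict: "time_s": time; "joint_positions": joint angles; "qvel": joint speeds; "tau": joint torques, N m; "position": TCP position; "tcp_rot": TCP orientation; "force": force on the tool from outside, world axes, zero at the start; "moment": the same for the moment, N m; "opening": opening from 0.0 (shut) to 1.0 (fully open).
Only numpy, scipy, OpenCV 4.12 (cv2) and the standard library are available. Lean on these libraries where they do the work, as an engineer would, in place of code of your own. Each camera call takes 0.05 s, during which the arm holds its last target.

## Working session

There is one attempt and no reset: what is moved stays moved. The work goes in short steps, Python scripts to look and compute and a tool call to move; the robot and the scene stay as the last step left them, time stands still between calls to the robot, and variables do not carry over. Pictures are saved under pics/ and viewed, and the job is handed in when it is done.

Besides the shell and the picture viewer there is one more tool, called after "Request:" as name([rows], argument=value, ...), one row to a line, values as JSON. play_rows: Moves the arm, as the interface text tells. Its arguments: {"type":"object","properties":{"rows":{"type":"array"}},"required":["rows"]}

```bash
ls; mkdir -p pics; python3 - <<'E'
from rig import *
import cv2, numpy as np
for n in ("scene","top"):
    c=capture(n); cv2.imwrite(f"pics/{n}0.png",cv2.cvtColor(c["pixels"],cv2.COLOR_RGB2BGR))
    np.savez(f"{n}0.npz",**c)
    R=cv2.Rodrigues(np.array(c["rvec"]))[0]; print(n,np.round(c["intrinsics"],1).tolist(),"campos",np.round(-R.T@np.array(c["tvec"]).ravel(),3))
    for t in ["tub","bar","tray","pan","crate","blue_tub0","packed_tub0"]:
        try:
            print(t,[(round(d["p"],2),np.round(d["at"],1).tolist(),int(d["mask"].sum())) for d in trace(n,t)])
        except Exception as e: print(t,e)
s=read_state(); print(s)
E
```

```text
pics
scene [[517.7, 0.0, 314.6], [0.0, 517.7, 200.4], [0.0, 0.0, 1.0]] campos [1.382 0.221 0.9  ]
tub [(0.76, [342.0, 198.5], 705)]
bar [(0.4, [338.3, 190.9], 118), (0.16, [177.5, 208.8], 543)]
tray [(0.71, [308.0, 229.5], 3620)]
pan [(0.63, [451.8, 229.0], 7368)]
crate [(0.73, [197.8, 176.4], 8010)]
blue_tub0 [(0.93, [290.5, 219.9], 837), (0.91, [322.5, 227.4], 834), (0.91, [314.8, 190.5], 686)]
packed_tub0 [(0.73, [150.5, 196.5], 540), (0.72, [194.5, 179.0], 8105), (0.71, [177.9, 208.2], 590)]
top [[368.1, 0.0, 323.3], [0.0, 368.1, 190.9], [0.0, 0.0, 1.0]] campos [ 0.397 -0.003  1.089]
tub [(0.91, [303.1, 213.1], 654)]
bar [(0.65, [302.5, 210.9], 90)]
tray [(0.83, [319.6, 194.8], 2142)]
pan [(0.75, [207.3, 213.6], 6185)]
crate [(0.89, [439.8, 217.0], 7111)]
blue_tub0 [(0.85, [338.7, 180.2], 656), (0.85, [335.4, 215.6], 613), (0.61, [309.6, 173.3], 628), (0.61, [211.0, 215.3], 6087)]
packed_tub0 [(0.88, [459.7, 174.9], 724), (0.57, [426.8, 164.1], 760), (0.23, [211.0, 217.7], 6358)]
{'time_s': 0.8, 'joint_positions': array([ 6.39129750e+01,  3.02224586e+01,  8.20862987e+01, -1.08561450e-04,
        6.76872773e+01, -1.02240136e+01]), 'qvel': array([ 0.04104724, -0.05949135, -0.02465354,  0.09252636, -0.10142365,
        0.04473704]), 'tau': array([ 5.01547111e-04, -4.39949477e+01, -1.76977086e+01,  6.33538538e-02,
        5.03210141e-02, -4.93504885e-06]), 'position': array([0.1707759 , 0.60121985, 0.18966743]), 'tcp_rot': array([[ 3.20079325e-05, -9.61918166e-01,  2.73337593e-01],
       [ 6.13875621e-05,  2.73337595e-01,  9.61918165e-01],
       [-9.99999998e-01, -1.40094832e-05,  6.77987825e-05]]), 'force': array([-0.46080627, -0.660299  ,  0.1985855 ]), 'moment': array([ 0.03271985, -0.04602983, -0.00294198]), 'opening': 1.0032094004086602}
```

View pics/scene0.png

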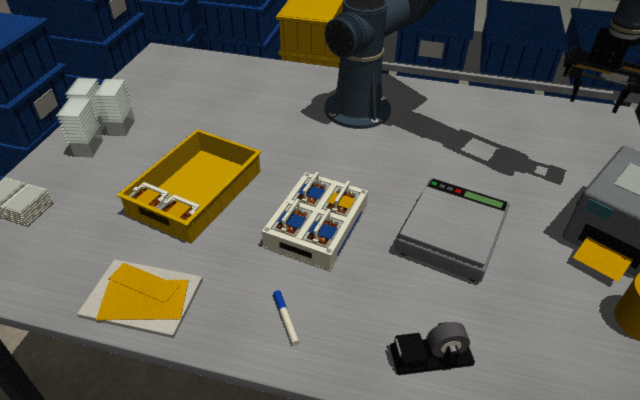

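View pics/top0.png

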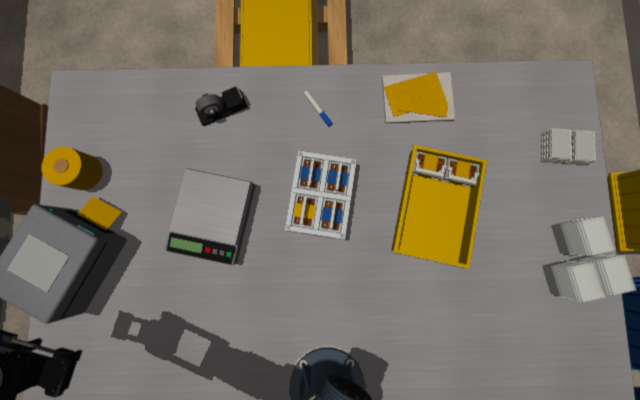

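The top view has the tray at about (320,195) with the yellow tub in its lower-left pocket at (303,211). The scale is at (210,215) with its key panel at the bottom, and the crate is at (440,207) with the packed tubs at its top end. Next I'll fit the poses with box silhouettes.

```bash
cat > h.py <<'E'
import numpy as np, cv2
from scipy.optimize import minimize
def proj(P,c):
    return cv2.projectPoints(np.asarray(P,float).reshape(-1,3),np.array(c["rvec"],float).reshape(3,1),np.array(c["tvec"],float).reshape(3,1),np.array(c["intrinsics"],float),None)[0].reshape(-1,2)
def ray(px,c,z):
    R=cv2.Rodrigues(np.array(c["rvec"],float).reshape(3,1))[0];t=np.array(c["tvec"],float).ravel();o=-R.T@t
    out=[]
    for p in np.atleast_2d(px):
        d=R.T@np.linalg.inv(c["intrinsics"])@np.array([p[0],p[1],1.]); out.append(o+d*(z-o[2])/d[2])
    return np.array(out)
def box(x,y,a,L,W,z0,z1):
    C=np.array([[sx*L/2,sy*W/2] for sx,sy in((1,1),(1,-1),(-1,-1),(-1,1))]);r=np.array([[np.cos(a),-np.sin(a)],[np.sin(a),np.cos(a)]])
    xy=C@r.T+[x,y]; return np.vstack([np.c_[xy,np.full(4,z0)],np.c_[xy,np.full(4,z1)]])
def hullmask(P,c,s=4):
    h=cv2.convexHull(((proj(P,c)+0.5)*s-0.5).astype(np.float32)); m=np.zeros((400*s,640*s),np.uint8)
    cv2.fillPoly(m,[np.round(h*16).astype(np.int32)],1,shift=4); return cv2.resize(m.astype(np.float32),(640,400),interpolation=cv2.INTER_AREA)
def fit(masks,cams,L,W,z0,z1,x0):
    def cost(p):
        s=0
        for m,c in zip(masks,cams):
            if m is None: continue
            r=hullmask(box(p[0],p[1],p[2],L,W,z0,z1),c); s+=np.abs(r-m).sum()/m.sum()
        return s
    best=None
    sx=np.array([x0,[x0[0]+.02,x0[1],x0[2]],[x0[0],x0[1]+.02,x0[2]],[x0[0],x0[1],x0[2]+.1]])
    for _ in range(3):
        r=minimize(cost,sx[0],method="Nelder-Mead",options=dict(initial_simplex=sx,xatol=1e-4,fatol=1e-5,maxiter=200)); b=r.x
        sx=np.array([b,b+[.006,0,0],b+[0,.006,0],b+[0,0,.04]])
    return r.x,r.fun
E
python3 - <<'E'
from rig import *; from h import *
C={n:capture(n) for n in("scene","top")}
out={}
for t,L,W,z0,z1 in(("tray",.23,.17,0,.057),("crate",.3,.2,0,.07),("pan",.18,.19,.0,.07)):
    M=[]
    for n in("scene","top"):
        d=trace(n,t)[0]; m=d["mask"]; 
        k=cv2.connectedComponentsWithStats(m.astype(np.uint8)); i=1+k[2][1:,4].argmax(); mm=(k[1]==i)
        cs=cv2.findContours(mm.astype(np.uint8),cv2.RETR_EXTERNAL,cv2.CHAIN_APPROX_NONE)[0]; f=np.zeros((400,640),np.uint8); cv2.drawContours(f,cs,-1,1,-1); M.append(f.astype(float))
    cen=np.argwhere(M[1]>0).mean(0)[::-1]; g=ray(cen,C["top"],z1/2)[0]
    for lab,ms in(("both",M),("scene",[M[0],None]),("top",[None,M[1]])):
        r=min((fit(ms,[C["scene"],C["top"]],L,W,z0,z1,[g[0],g[1],a]) for a in(-.3,0,.3)),key=lambda q:q[1])
        print(t,lab,np.round(r[0],4),round(np.degrees(r[0][2]),1),round(r[1],3)); out[t,lab]=r[0]
for n in C:
    im=cv2.cvtColor(C[n]["pixels"],cv2.COLOR_RGB2BGR); im=cv2.resize(im,None,fx=4,fy=4,interpolation=cv2.INTER_CUBIC)
    for t,L,W,z0,z1 in(("tray",.23,.17,0,.057),("crate",.3,.2,0,.07),("pan",.18,.19,.0,.07)):
        p=((proj(box(*out[t,"both"],L,W,z0,z1),C[n])+.5)*4-.5)[4:].astype(np.int32); cv2.polylines(im,[p],True,(0,255,0),1)
        x,y,w,h=cv2.boundingRect(p)
        
    a=(420,560,760,560) if n=="scene" else (0,0,0,0)
    x0,y0,x1,y1=(460,480,1260,1080) if n=="scene" else (640,540,1440,1140)
    cv2.imwrite(f"pics/{n}_fitA.png",im[y0:y1,x0:x1])
    x0,y0,x1,y1=(1240,660,2040,1160) if n=="scene" else (1240,540,2040,1140)
    cv2.imwrite(f"pics/{n}_fitB.png",im[y0:y1,x0:x1])
E
```

```text
tray both [ 0.5306  0.0069 -0.1703] -9.8 0.872
tray scene [ 0.5287  0.0065 -0.1738] -10.0 0.814
tray top [ 0.5347  0.0082 -0.1755] -10.1 0.022
crate both [ 0.4911 -0.3271 -0.2348] -13.5 0.069
crate scene [ 0.4878 -0.3291 -0.2331] -13.4 0.02
crate top [ 0.4939 -0.3261 -0.2365] -13.5 0.028
pan both [ 0.4911  0.3206 -0.2317] -13.3 0.369
pan scene [ 0.4919  0.3224 -0.2634] -15.1 0.116
pan top [ 0.4772  0.3234 -0.2177] -12.5 0.243
```

View pics/scene_fitA.png

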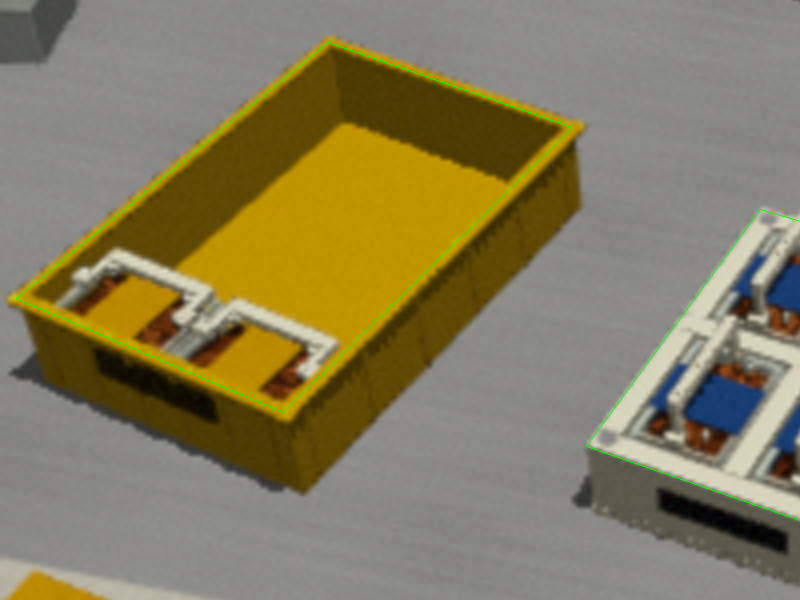

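View pics/top_fitA.png

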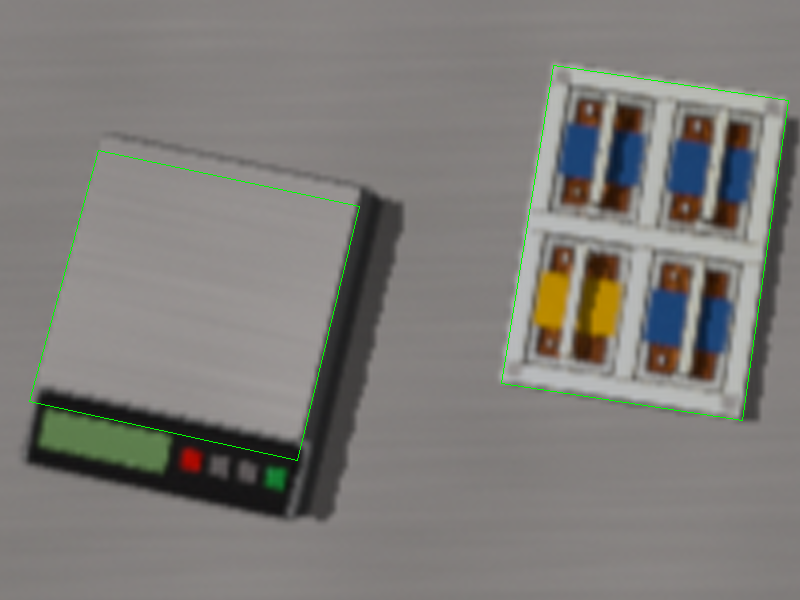

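View pics/scene_fitB.png

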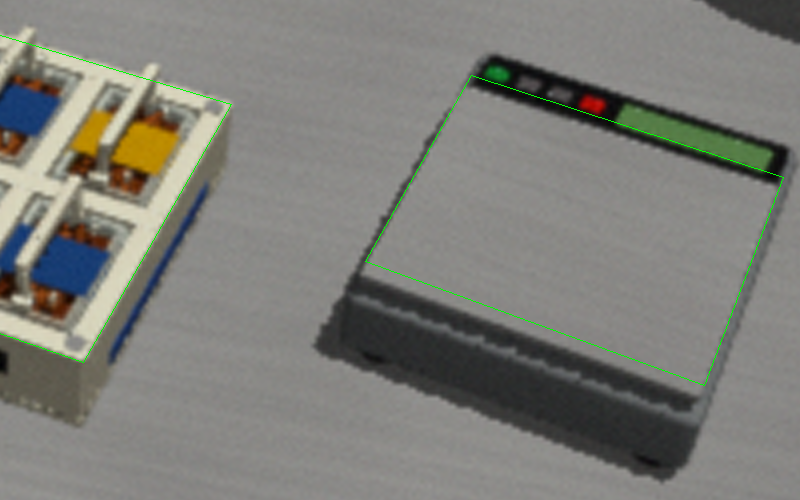

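View pics/top_fitB.png

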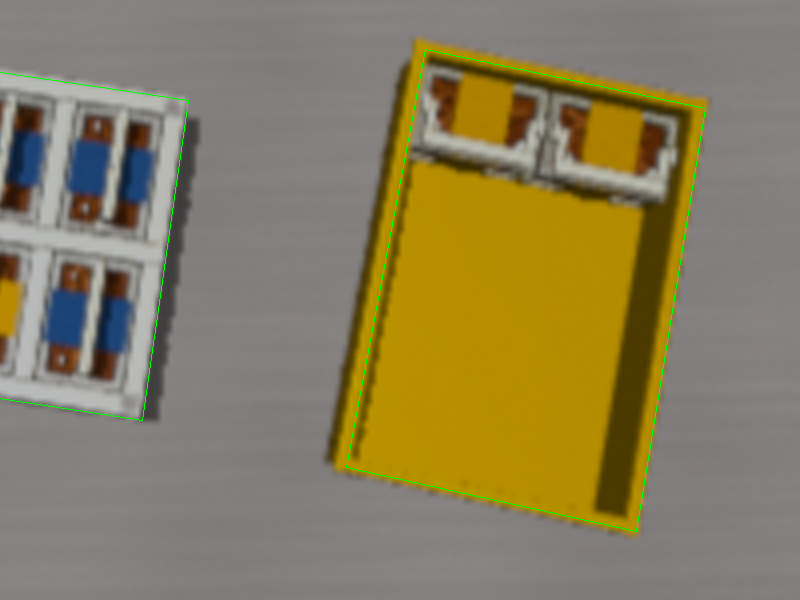

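```bash
python3 - <<'E'
from rig import *; from h import *
C={n:capture(n) for n in("scene","top")}
R={}
for n in C:
    for t in ("tray","pan","bar","tub"):
        m=trace(n,t)[0]["mask"]; R[n,t]=m
    im=cv2.cvtColor(C[n]["pixels"],cv2.COLOR_RGB2BGR); big=cv2.resize(im,None,fx=4,fy=4,interpolation=cv2.INTER_CUBIC)
    for t,col in(("tray",(0,255,0)),("pan",(0,0,255)),("bar",(255,0,255)),):
        m=cv2.resize(R[n,t].astype(np.uint8),None,fx=4,fy=4,interpolation=cv2.INTER_NEAREST)
        cs=cv2.findContours(m,cv2.RETR_EXTERNAL,cv2.CHAIN_APPROX_NONE)[0]; cv2.drawContours(big,cs,-1,col,1)
    x0,y0=(1030,640) if n=="scene" else (660,540)
    cv2.imwrite(f"pics/{n}_m.png",big[y0:y0+ (500 if n=="scene" else 560),x0:x0+ 800])
# bar
b={n:np.argwhere(R[n,"bar"]).mean(0)[::-1] for n in C}; print(b)
for n in C: print(n,"bar at z=.085",ray(b[n],C[n],.085)[0].round(4)); r=cv2.minAreaRect(np.argwhere(R[n,"bar"])[:,::-1].astype(np.float32)); print(r)
# hull fit of tray: top: top face only; scene: hull
for n in C:
    h=cv2.convexHull(np.argwhere(R[n,"tray"])[:,::-1].astype(np.int32)); f=np.zeros((400,640),np.uint8); cv2.fillPoly(f,[h],1)
    for z0 in (0,.057):
        print(n,z0,fit([f.astype(float)],[C[n]],.23,.17,z0,.057,[.53,.007,-.17]))
    m=R[n,"pan"]; h=cv2.convexHull(np.argwhere(m)[:,::-1].astype(np.int32)); f=np.zeros((400,640),np.uint8); cv2.fillPoly(f,[h],1)
    print("pan",fit([f.astype(float)],[C[n]],.18,.19,.07,.0701,[.5,.32,-.22]))
E
```

```text
{'scene': array([341.55970149, 192.35074627]), 'top': array([303.36458333, 208.11458333])}
scene bar at z=.085 [0.4851 0.0556 0.085 ]
((341.2307434082031, 193.65382385253906), (7.211102485656738, 27.457660675048828), 33.690067291259766)
top bar at z=.085 [0.491  0.0563 0.085 ]
((303.55999755859375, 209.07998657226562), (4.242640972137451, 26.587217330932617), 8.13010311126709)
scene 0 (array([ 0.52928885,  0.00646353, -0.17195588]), np.float64(0.024374816661777647))
scene 0.057 (array([ 0.57507905,  0.0159097 , -0.16772933]), np.float64(0.21022477266060427))
pan (array([ 0.5559181 ,  0.31034207, -0.23472589]), np.float64(0.3287648296976655))
top 0 (array([ 0.53425338,  0.0080805 , -0.16561552]), np.float64(0.026409698319497875))
top 0.057 (array([ 0.53373882,  0.00837739, -0.1619484 ]), np.float64(0.027105689410811904))
pan (array([ 0.46808974,  0.3126125 , -0.19811158]), np.float64(0.29651866604186194))
```

View pics/scene_m.png

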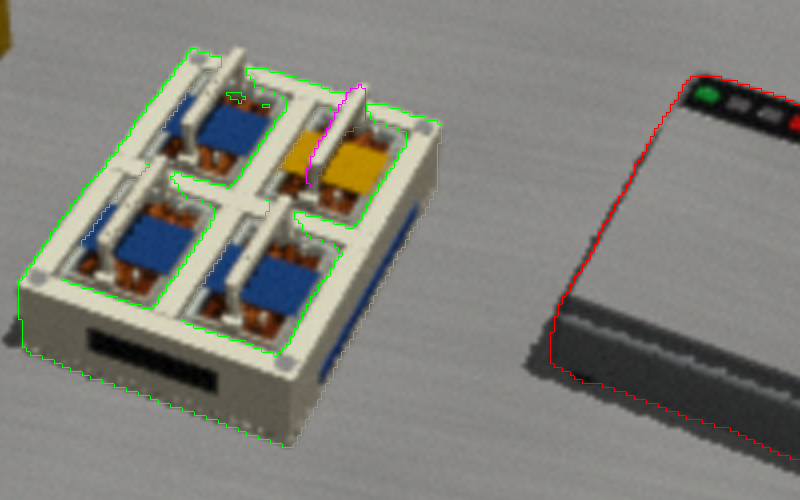

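View pics/top_m.png

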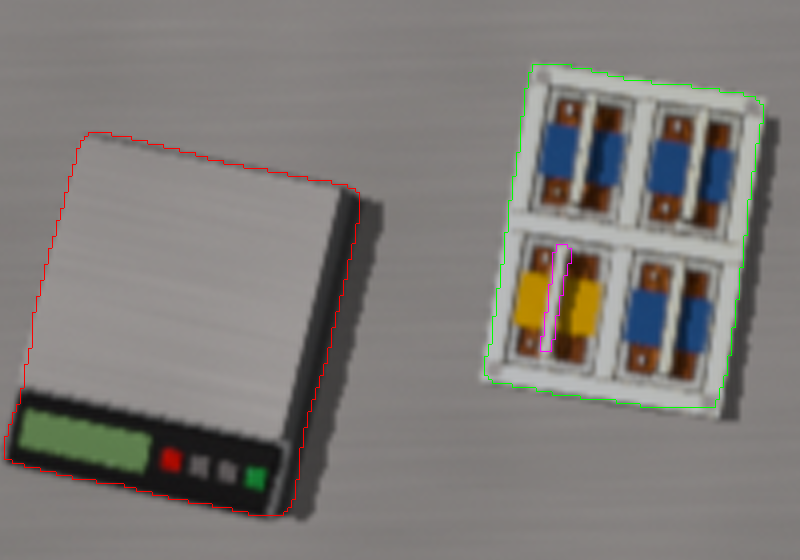

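```bash
python3 - <<'E'
from h import *
C={n:dict(np.load(f"{n}0.npz")) for n in("scene","top")}
def px(c,o): return (np.array(c,float)+o+.5)/4-.5
# order (+x,+y),(+x,-y),(-x,-y),(-x,+y)
t=ray(px([[107,133],[362,187],[290,440],[38,388]],[640,540]),C["top"],.07)
s=ray(px([[700,398],[360,276],[473,82],[785,180]],[1240,660]),C["scene"],.07)
for n,q in(("top",t),("scene",s)):
    print(n,q.round(4)[:,:2].tolist(),"mean",q.mean(0).round(4),"len",[round(np.linalg.norm(q[i]-q[i-1]),3) for i in range(4)],"yaw",np.degrees(np.arctan2(*( (q[0]+q[1]-q[2]-q[3])[[1,0]]))).round(1))
E
```

```text
top [[0.6129, 0.3866], [0.5706, 0.2059], [0.3957, 0.2539], [0.4345, 0.4285]] mean [0.5035 0.3187 0.07  ] len [np.float64(0.183), np.float64(0.186), np.float64(0.181), np.float64(0.179)] yaw -14.3
scene [[0.61, 0.3901], [0.5686, 0.2063], [0.3876, 0.2505], [0.4276, 0.4344]] mean [0.4984 0.3203 0.07  ] len [np.float64(0.188), np.float64(0.188), np.float64(0.186), np.float64(0.188)] yaw -13.7
```

```bash
cat > d.py <<'E'
import sys,numpy as np
from rig import *
def go(x,y,z,yaw):
    s=read_state(); R=np.array(s["tcp_rot"]); p=np.array(s["position"])
    a=np.radians(yaw); T=np.array([[0,-np.cos(a),-np.sin(a)],[0,-np.sin(a),np.cos(a)],[-1,0,0]])
    import cv2
    rv=np.degrees(cv2.Rodrigues(R.T@T)[0].ravel()); print("t",round(s["time_s"],2),"pos",p.round(4),"F",np.round(s["force"],2),"open",round(s["opening"]*.087,4),"j",np.round(s["joint_positions"],0))
    print("shift",(R.T@(np.array([x,y,z])-p)).round(4),"turn",rv.round(2))
if __name__=="__main__": go(*map(float,sys.argv[1:]))
E
python3 d.py .487 .0555 .19 -9.8
```

```text
t 1.7 pos [0.1708 0.6012 0.1896] F [0.16 0.15 0.02] open 0.0873 j [ 64.  30.  82.  -0.  68. -10.]
shift [-3.000e-04 -4.533e-01 -4.385e-01] turn [-6.06  0.    0.  ]
```

Request:
play_rows([
  [[-0.03,-0.453,-0.4385,-6,0,0,0.05],[-0.03,-0.453,-0.4385,-6,0,0,0.05],[-0.03,-0.453,-0.4385,-6,0,0,0.05],[-0.03,-0.453,-0.4385,-6,0,0,0.05],[-0.03,-0.453,-0.4385,-6,0,0,0.05],[-0.03,-0.453,-0.4385,-6,0,0,0.05],[-0.03,-0.453,-0.4385,-6,0,0,0.05],[-0.03,-0.453,-0.4385,-6,0,0,0.05],[-0.03,-0.453,-0.4385,-6,0,0,0.05],[-0.03,-0.453,-0.4385,-6,0,0,0.05],[-0.03,-0.453,-0.4385,-6,0,0,0.05],[-0.03,-0.453,-0.4385,-6,0,0,0.05]],
])

```text
time_s: 2.9
position: [0.472, 0.0806, 0.2186]
tcp_rot: [[0.001, -0.985, 0.172], [0.0, 0.172, 0.985], [-1.0, -0.001, 0.0]]
force: [0.9, 0.5, -0.4]
opening: 0.572
```

```bash
python3 d.py .487 .0555 .14 -9.8
```

```text
t 2.9 pos [0.472  0.0806 0.2186] F [ 0.89  0.5  -0.38] open 0.0497 j [ -4.  17. 100.   0.  63. -84.]
shift [ 0.0786 -0.019  -0.0221] turn [-0.08  0.02  0.05]
```

Request:
play_rows([
  [[0.078,-0.015,-0.018,0,0,0,0.05],[0.078,-0.015,-0.018,0,0,0,0.05],[0.078,-0.015,-0.018,0,0,0,0.05],[0.078,-0.015,-0.018,0,0,0,0.05]],
])

```text
time_s: 3.3
position: [0.4826, 0.0624, 0.1403]
tcp_rot: [[-0.001, -0.985, 0.172], [0.0, 0.172, 0.985], [-1.0, 0.001, 0.0]]
force: [-0.0, 0.3, 0.4]
opening: 0.575
```

```bash
python3 d.py .487 .0555 .066 -9.8;  python3 - <<'E'
from rig import *; from h import *
C={n:capture(n) for n in("scene","top")}
for n in C:
    im=cv2.cvtColor(C[n]["pixels"],cv2.COLOR_RGB2BGR); 
    x,y=(240,120) if n=="scene" else (240,130)
    cv2.imwrite(f"pics/{n}_1.png",cv2.resize(im[y:y+150,x:x+200],None,fx=4,fy=4,interpolation=cv2.INTER_CUBIC))
E
```

```text
t 3.3 pos [0.4826 0.0624 0.1403] F [-0.03  0.34  0.42] open 0.05 j [ -6.  24. 105.   0.  52. -86.]
shift [ 0.0743 -0.0056 -0.006 ] turn [-0.09  0.01 -0.07]
```

View pics/scene_1.png

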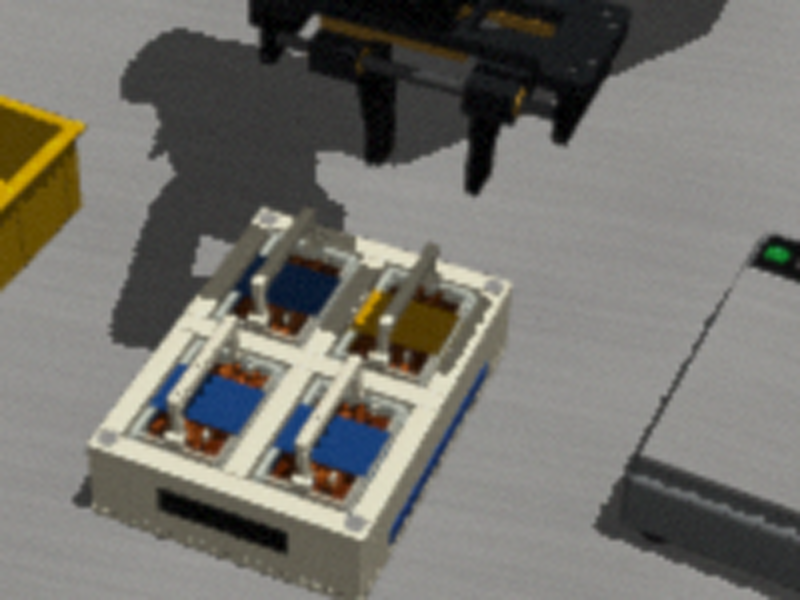

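The picture shows the open jaws above the yellow tub's bar, with the finger tips at about (378,160) and (478,190) and the bar at (410,300). I'm descending to grasp.

Request:
play_rows([
  [[0.0,-0.0055,-0.006,0,0,0,0.05],[0.015,-0.0055,-0.006,0,0,0,0.05],[0.03,-0.0055,-0.006,0,0,0,0.05],[0.045,-0.0055,-0.006,0,0,0,0.05],[0.06,-0.0055,-0.006,0,0,0,0.05],[0.07,-0.0055,-0.006,0,0,0,0.05],[0.0735,-0.0055,-0.006,0,0,0,0.05],[0.0735,-0.0055,-0.006,0,0,0,0.05],[0.0735,-0.0055,-0.006,0,0,0,0.05]],
])

```text
time_s: 4.3
position: [0.4878, 0.0554, 0.0673]
tcp_rot: [[0.001, -0.985, 0.171], [-0.0, 0.171, 0.985], [-1.0, -0.001, 0.0]]
force: [0.2, -0.5, -0.3]
opening: 0.574
```

```bash
python3 d.py .487 .0555 .066 -9.8;  python3 - <<'E'
from rig import *; from h import *
C={n:capture(n) for n in("scene","top")}
for n in C:
    im=cv2.cvtColor(C[n]["pixels"],cv2.COLOR_RGB2BGR); 
    x,y=(240,120) if n=="scene" else (240,130)
    cv2.imwrite(f"pics/{n}_2.png",cv2.resize(im[y:y+150,x:x+200],None,fx=4,fy=4,interpolation=cv2.INTER_CUBIC))
E
```

```text
t 4.3 pos [0.4878 0.0554 0.0673] F [ 0.17 -0.52 -0.34] open 0.0499 j [ -7.  31. 108.  -0.  41. -87.]
shift [ 0.0013  0.0008 -0.    ] turn [-0.05  0.    0.08]
```

View pics/scene_2.png

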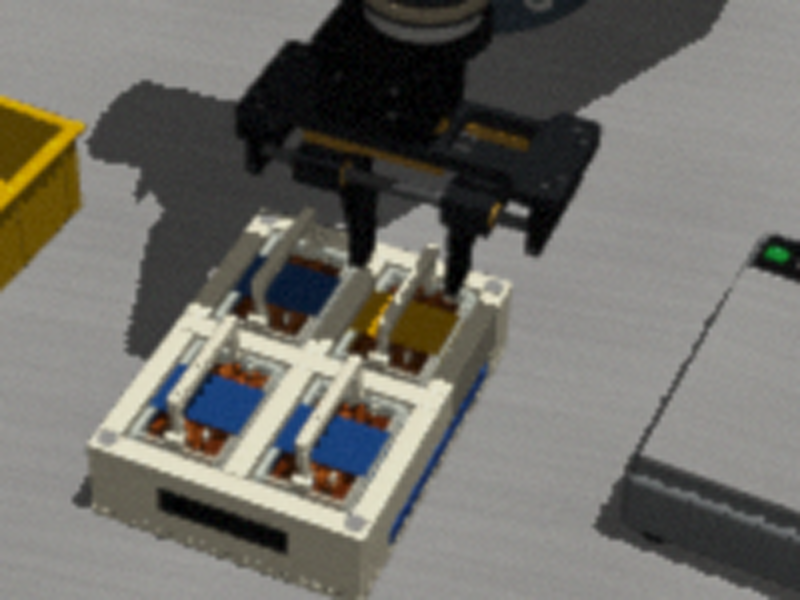

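View pics/top_2.png

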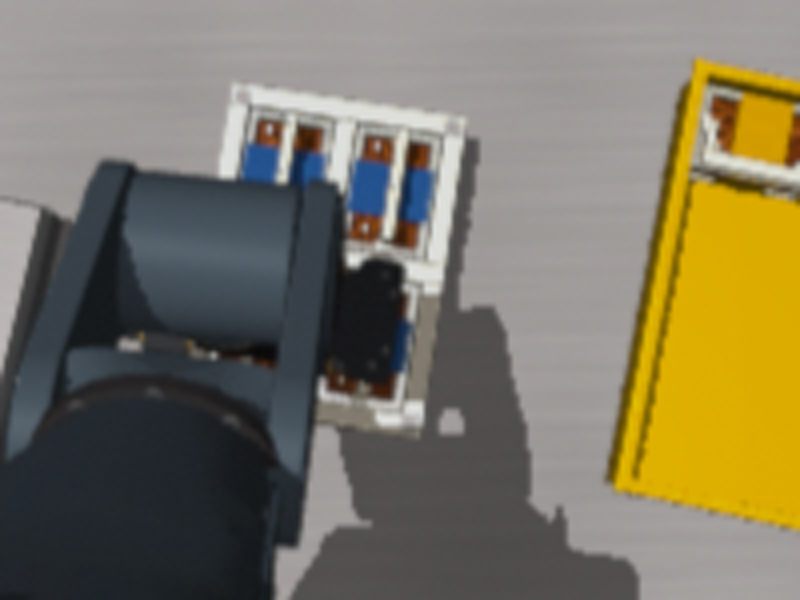

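```bash
python3 - <<'E'
from h import *
C={n:dict(np.load(f"{n}0.npz")) for n in("scene","top")}
a=np.radians(-9.8);ux=np.array([np.cos(a),np.sin(a),0]);uy=np.array([-np.sin(a),np.cos(a),0])
p=np.array([.4878,.0554,.067])
for n in C:
    o=np.array([240,120 if n=="scene" else 130])
    for l,q in(("tcp",p),("tipL",p-uy*.025),("tipR",p+uy*.025),("barN",p+[0,0,.023]+ux*.039),("barF",p+[0,0,.023]-ux*.039)):
        print(n,l,((proj(q,C[n])[0]-o+.5)*4-.5).round(0))
E
```

```text
scene tcp [405. 316.]
scene tipL [367. 304.]
scene tipR [444. 328.]
scene barN [381. 329.]
scene barF [432. 248.]
top tcp [258. 321.]
top tipL [293. 326.]
top tipR [222. 315.]
top barN [265. 262.]
top barF [247. 375.]
```

```bash
python3 - <<'E'
from h import *
C={n:dict(np.load(f"{n}0.npz")) for n in("scene","top")}
p=np.array([.1708,.6012,.1897]); uz=np.array([.2733,.9619,0])
for n in C:
    im=cv2.cvtColor(C[n]["pixels"],cv2.COLOR_RGB2BGR); big=cv2.resize(im,None,fx=5,fy=5,interpolation=cv2.INTER_CUBIC)
    x,y=(540,0) if n=="scene" else (0,310)
    for h in (0,.03):
      for s in(-.0435,0,.0435):
        q=proj(p+uz*s+[0,0,h],C[n])[0]; q=(q+.5)*5-.5; cv2.circle(big,tuple(q.astype(int)),4,(0,255,0) if h==0 else (0,0,255),1)
    big=cv2.convertScaleAbs(big,alpha=1.6,beta=20)
    cv2.imwrite(f"pics/{n}_tip0.png",big[y*5:y*5+600,x*5:x*5+500])
E
```

```text
(no output)
```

View pics/scene_tip0.png

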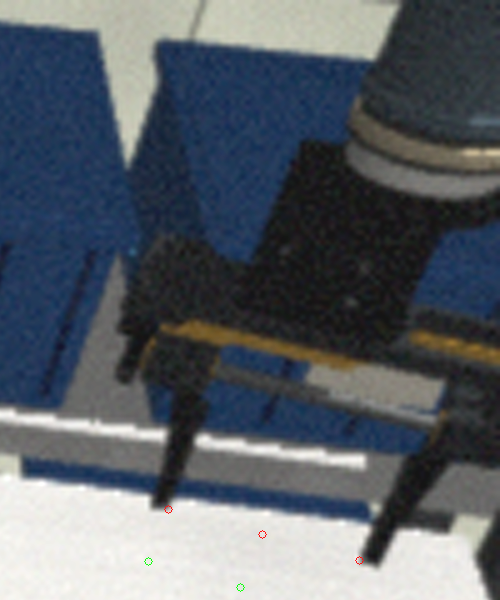

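View pics/top_tip0.png

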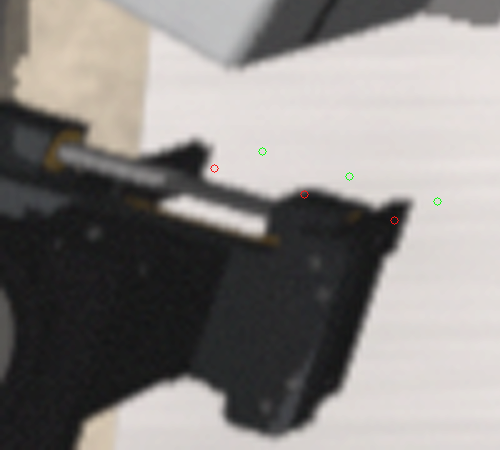

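```bash
python3 - <<'E'
from h import *
C={n:dict(np.load(f"{n}0.npz")) for n in("scene","top")}
P={n:np.array(C[n]["intrinsics"])@np.c_[cv2.Rodrigues(C[n]["rvec"].reshape(3,1))[0],C[n]["tvec"].reshape(3,1)] for n in C}
f=lambda c,x,y:((np.array(c,float)+.5)/5-.5+[x,y]).reshape(2,1)
for s,t in(((160,503),(205,148)),((372,560),(405,208)),):
    X=cv2.triangulatePoints(P["scene"],P["top"],f(s,540,0),f(t,0,310)).ravel(); print((X[:3]/X[3]).round(4), proj(X[:3]/X[3],C["scene"])-f(s,540,0).T)
E
```

```text
[0.2065 0.5609 0.2677] [[11.66433868 -5.76509199]]
[0.1624 0.6338 0.1945] [[-11.92656003   3.86087132]]
```

```bash
python3 - <<'E'
from h import *
C={n:dict(np.load(f"{n}0.npz")) for n in("scene","top")}
P={n:np.array(C[n]["intrinsics"])@np.c_[cv2.Rodrigues(C[n]["rvec"].reshape(3,1))[0],C[n]["tvec"].reshape(3,1)] for n in C}
f=lambda c,x,y:((np.array(c,float)+.5)/5-.5+[x,y]).reshape(2,1)
for s,t in(((160,503),(405,208)),((372,560),(205,148)),):
    X=cv2.triangulatePoints(P["scene"],P["top"],f(s,540,0),f(t,0,310)).ravel(); print((X[:3]/X[3]).round(4), proj(X[:3]/X[3],C["scene"])-f(s,540,0).T)
E
```

```text
[0.1661 0.5519 0.2263] [[-0.23413604  0.08865825]]
[0.1935 0.644  0.2266] [[-0.25966552  0.11459299]]
```

Request:
play_rows([
  [[0,0,0,0,0,0,0.02],[0,0,0,0,0,0,0.02],[0,0,0,0,0,0,0.004],[0,0,0,0,0,0,0.004],[0,0,0,0,0,0,0.004],[0,0,0,0,0,0,0.004]],
])

```text
time_s: 5.0
position: [0.4871, 0.0554, 0.0666]
tcp_rot: [[-0.0, -0.985, 0.171], [0.0, 0.171, 0.985], [-1.0, 0.0, 0.0]]
force: [-0.9, -0.2, -0.4]
opening: 0.115
```

```bash
python3 d.py .487 .0555 .066 -9.8;  python3 - <<'E'
from rig import *; from h import *
C={n:capture(n) for n in("scene","top")}
for n in C:
    im=cv2.cvtColor(C[n]["pixels"],cv2.COLOR_RGB2BGR); 
    x,y=(240,120) if n=="scene" else (240,130)
    cv2.imwrite(f"pics/{n}_3.png",cv2.convertScaleAbs(cv2.resize(im[y:y+150,x:x+200],None,fx=4,fy=4,interpolation=cv2.INTER_CUBIC),alpha=1.5,beta=15))
E
```

```text
t 5.0 pos [0.4871 0.0554 0.0666] F [-0.86 -0.15 -0.38] open 0.01 j [ -7.  31. 108.   0.  41. -87.]
shift [0.0006 0.0002 0.0001] turn [-0.06  0.   -0.  ]
```

View pics/scene_3.png

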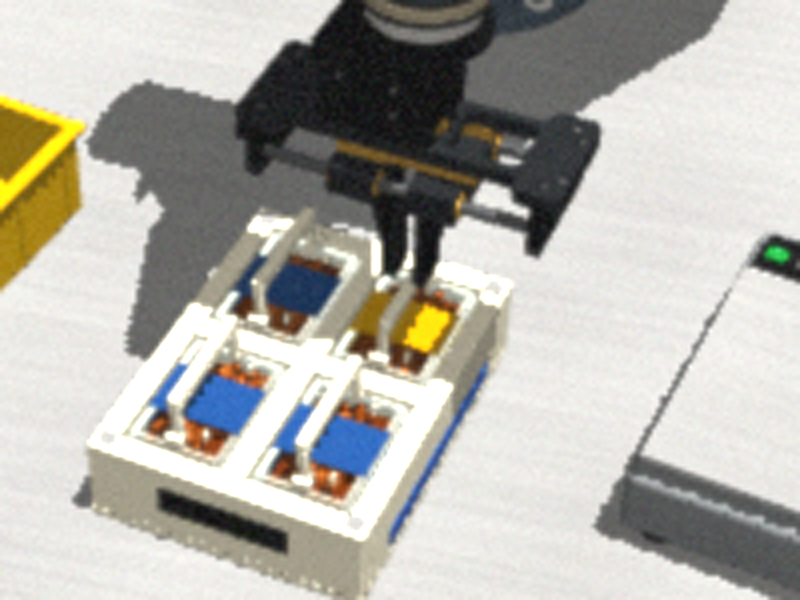

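Request:
play_rows([
  [[0,0,0,0,0,0,0.0],[0,0,0,0,0,0,0.0],[0,0,0,0,0,0,0.0]],
])

```text
time_s: 5.4
position: [0.4871, 0.0554, 0.0667]
tcp_rot: [[-0.0, -0.985, 0.171], [-0.0, 0.171, 0.985], [-1.0, 0.0, -0.0]]
force: [0.5, -0.1, 0.3]
opening: 0.006
```

```bash
python3 - <<'E'
from h import *
for n in("scene",):
    im=cv2.imread("pics/scene_3.png")
from rig import *
c=capture("scene"); im=cv2.cvtColor(c["pixels"],cv2.COLOR_RGB2BGR)[170:220,310:370]
cv2.imwrite("pics/scene_4.png",cv2.convertScaleAbs(cv2.resize(im,None,fx=12,fy=12,interpolation=cv2.INTER_CUBIC),alpha=1.8,beta=25))
E
```

```text
(no output)
```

View pics/scene_4.png

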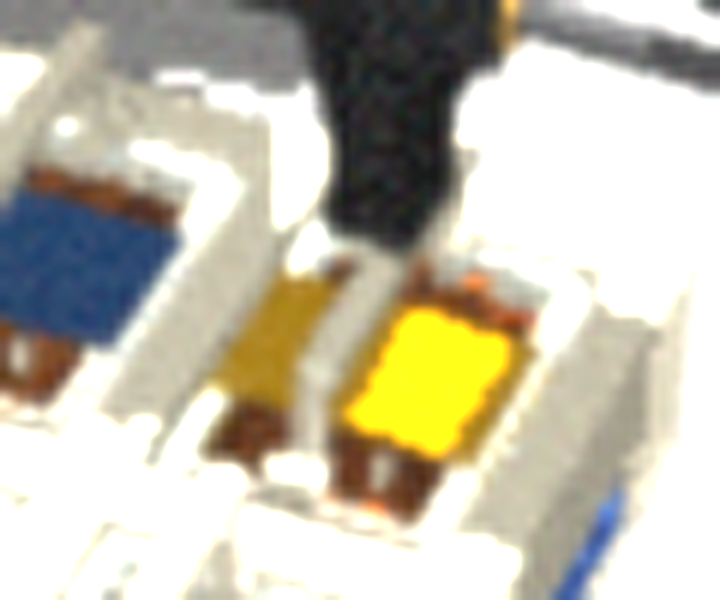

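```bash
python3 - <<'E'
from h import *
C={n:dict(np.load(f"{n}0.npz")) for n in("scene","top")}
px=np.array([390,245])/12+[310,170]
for z in(.067,.08,.09,.095,.1,.11): print(z,ray(px,C["scene"],z)[0].round(4), proj([.4871,.0554,z],C["scene"])[0].round(1),px)
E
```

```text
0.067 [0.4578 0.0526 0.067 ] [341.  198.5] [342.5        190.41666667]
0.08 [0.4722 0.0552 0.08  ] [341.2 194.5] [342.5        190.41666667]
0.09 [0.4833 0.0572 0.09  ] [341.4 191.3] [342.5        190.41666667]
0.095 [0.4889 0.0582 0.095 ] [341.5 189.7] [342.5        190.41666667]
0.1 [0.4944 0.0592 0.1   ] [341.6 188.1] [342.5        190.41666667]
0.11 [0.5055 0.0613 0.11  ] [341.7 184.9] [342.5        190.41666667]
```

Opening went to 0 and the picture shows the shut finger tips above the bar at about (342,190). So the tips are about 26 mm higher than the reported TCP. I'll reopen, then descend further in small steps while watching the force.

Request:
play_rows([
  [[0,0,0,0,0,0,0.05],[0,0,0,0,0,0,0.05],[0,0,0,0,0,0,0.05],[0,0,0,0,0,0,0.05],[0.004,0,0,0,0,0,0.05],[0.008,0,0,0,0,0,0.05],[0.012,0,0,0,0,0,0.05],[0.012,0,0,0,0,0,0.05]],
])

```text
time_s: 6.25
position: [0.4866, 0.0555, 0.0539]
tcp_rot: [[-0.002, -0.985, 0.171], [0.0, 0.171, 0.985], [-1.0, 0.002, -0.0]]
force: [0.1, -0.4, -0.4]
opening: 0.56
```

```bash
python3 - <<'E'
from h import *
from rig import *
s=read_state(); print(s["position"],s["force"],s["opening"])
c=capture("scene"); im=cv2.cvtColor(c["pixels"],cv2.COLOR_RGB2BGR)[165:225,300:380]
cv2.imwrite("pics/scene_5.png",cv2.convertScaleAbs(cv2.resize(im,None,fx=10,fy=10,interpolation=cv2.INTER_CUBIC),alpha=1.6,beta=25))
E
```

```text
[0.48657459 0.05545451 0.05391802] [ 0.12478973 -0.41401384 -0.40881528] 0.5604071441683706
```

View pics/scene_5.png

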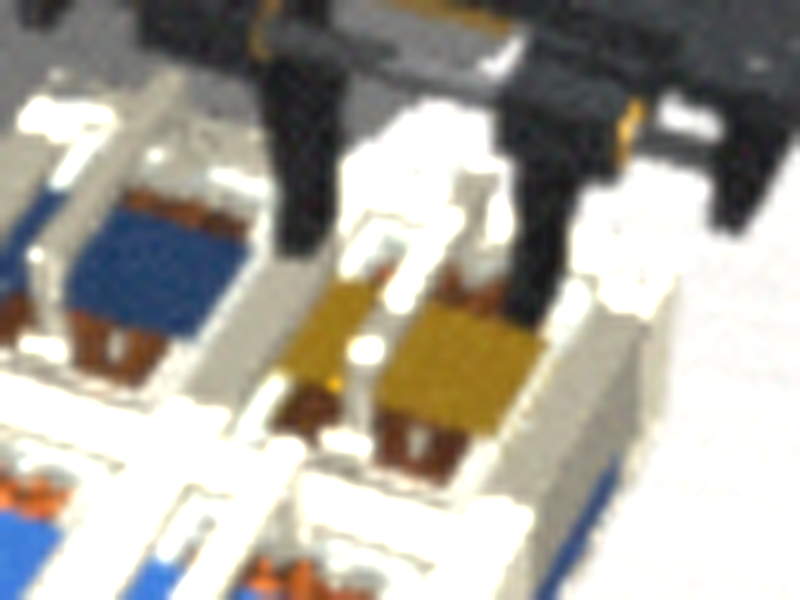

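The fingers straddle the bar with no contact yet (tips at about (305,250) and (520,320), bar at (405,280)). A white pip shows on the lid's right (+y) side at (420,440). I'll lower 12 mm more and close.

Request:
play_rows([
  [[0.004,0,0,0,0,0,0.05],[0.008,0,0,0,0,0,0.05],[0.012,0,0,0,0,0,0.05],[0.012,0,0,0,0,0,0.02],[0.012,0,0,0,0,0,0.012],[0.012,0,0,0,0,0,0.0],[0.012,0,0,0,0,0,0.0],[0.012,0,0,0,0,0,0.0],[0.012,0,0,0,0,0,0.0],[0.012,0,0,0,0,0,0.0],[0.012,0,0,0,0,0,0.0]],
])

```text
time_s: 7.4
position: [0.4872, 0.0552, 0.0428]
tcp_rot: [[0.0, -0.985, 0.171], [-0.0, 0.171, 0.985], [-1.0, -0.0, -0.0]]
force: [-0.1, -1.6, 1.9]
opening: 0.087
```

```bash
python3 - <<'E'
from h import *
from rig import *
s=read_state(); print(s["position"],s["force"],s["opening"]*.087)
c=capture("scene"); im=cv2.cvtColor(c["pixels"],cv2.COLOR_RGB2BGR)[165:225,300:380]
cv2.imwrite("pics/scene_6.png",cv2.convertScaleAbs(cv2.resize(im,None,fx=10,fy=10,interpolation=cv2.INTER_CUBIC),alpha=1.6,beta=25))
E
```

```text
[0.48721881 0.05518559 0.04281939] [-0.05034868 -1.58243453  1.8543394 ] 0.007535175187527161
```

View pics/scene_6.png

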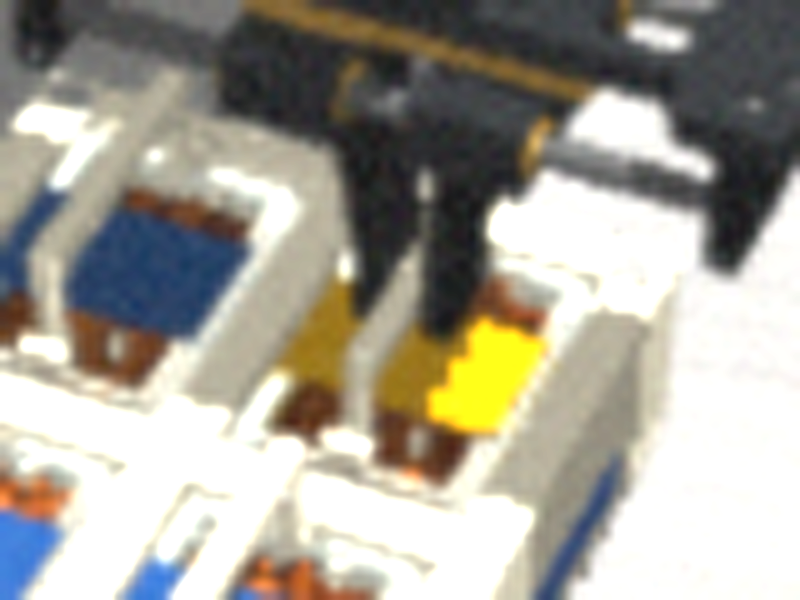

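Gripped: opening reads 7.5 mm on the 8 mm bar, with the fingers near the bar's middle at (400,280). I'll lift slowly.

Request:
play_rows([
  [[-0.002,0,0,0,0,0,0.0],[-0.006,0,0,0,0,0,0.0],[-0.012,0,0,0,0,0,0.0],[-0.018,0,0,0,0,0,0.0],[-0.024,0,0,0,0,0,0.0],[-0.031,0,0,0,0,0,0.0],[-0.038,0,0,0,0,0,0.0],[-0.045,0,0,0,0,0,0.0],[-0.053,0,0,0,0,0,0.0],[-0.061,0,0,0,0,0,0.0],[-0.07,0,0,0,0,0,0.0],[-0.07,0,0,0,0,0,0.0]],
])

```text
time_s: 8.65
position: [0.4882, 0.0553, 0.114]
tcp_rot: [[0.003, -0.985, 0.171], [-0.0, 0.171, 0.985], [-1.0, -0.003, 0.0]]
force: [-0.5, -0.2, -1.9]
opening: 0.088
```

```bash
python3 - <<'E'
from h import *
from rig import *
s=read_state(); print(s["position"],s["force"],s["opening"]*.087)
c=capture("scene"); im=cv2.cvtColor(c["pixels"],cv2.COLOR_RGB2BGR)[100:250,240:440]
cv2.imwrite("pics/scene_7.png",cv2.convertScaleAbs(cv2.resize(im,None,fx=4,fy=4,interpolation=cv2.INTER_CUBIC),alpha=1.6,beta=25))
E
```

```text
[0.48820556 0.0553103  0.11403212] [-0.4871655  -0.18271944 -1.85267822] 0.0076627270805921304
```

View pics/scene_7.png

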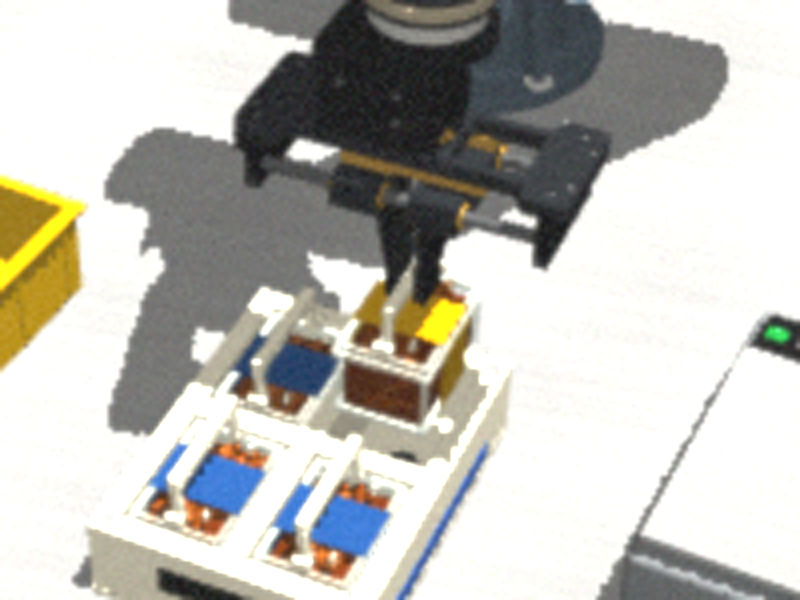

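The tub is out of the pocket, hanging level at about (405,350), and the wrist force is -1.85 N. Next I'll raise it further and carry it to the pan.

Request:
play_rows([
  [[-0.01,0,0,0,0,0,0.0],[-0.025,0,0,0,0,0,0.0],[-0.04,0,0,0,0,0,0.0],[-0.046,0,0.005,0,0,0,0.0],[-0.046,0.002,0.018,0,0,0,0.0],[-0.046,0.005,0.036,0,0,0,0.0],[-0.046,0.008,0.058,0,0,0,0.0],[-0.046,0.011,0.082,0,0,0,0.0],[-0.046,0.014,0.107,0,0,0,0.0],[-0.046,0.017,0.132,0,0,0,0.0],[-0.046,0.02,0.155,0,0,0,0.0],[-0.046,0.023,0.176,0,0,0,0.0]],
])

```text
time_s: 9.9
position: [0.4934, 0.2348, 0.1576]
tcp_rot: [[-0.002, -0.985, 0.17], [-0.0, 0.17, 0.985], [-1.0, 0.002, -0.0]]
force: [-0.9, -0.1, -1.6]
opening: 0.085
```

```bash
python3 d.py .499 .3195 .159 -9.8
```

```text
t 9.9 pos [0.4934 0.2348 0.1576] F [-0.87 -0.06 -1.61] open 0.0074 j [ 14.  27.  95.   0.  58. -66.]
shift [-0.0014  0.0089  0.0844] turn [-0.01 -0.02 -0.12]
```

Request:
play_rows([
  [[0,0.002,0.02,0,0,0,0.0],[0,0.004,0.038,0,0,0,0.0],[0,0.006,0.055,0,0,0,0.0],[0,0.008,0.068,0,0,0,0.0],[0,0.009,0.078,0,0,0,0.0],[0,0.009,0.084,0,0,0,0.0],[0,0.009,0.085,0,0,0,0.0],[0,0.009,0.085,0,0,0,0.0],[0,0.009,0.085,0,0,0,0.0],[0,0.009,0.085,0,0,0,0.0]],
])

```text
time_s: 10.9
position: [0.5004, 0.3174, 0.1587]
tcp_rot: [[-0.0, -0.985, 0.172], [-0.0, 0.172, 0.985], [-1.0, 0.0, -0.0]]
force: [0.3, -0.2, -1.1]
opening: 0.086
```

```bash
python3 d.py .499 .3195 .159 -9.8; python3 - <<'E'
from h import *
from rig import *
C={n:capture(n) for n in("scene","top")}
im=cv2.cvtColor(C["scene"]["pixels"],cv2.COLOR_RGB2BGR)[120:290,370:570]
cv2.imwrite("pics/scene_8.png",cv2.resize(im,None,fx=3.5,fy=3.5,interpolation=cv2.INTER_CUBIC))
im=cv2.cvtColor(C["top"]["pixels"],cv2.COLOR_RGB2BGR)[130:300,120:320]
cv2.imwrite("pics/top_8.png",cv2.resize(im,None,fx=3.5,fy=3.5,interpolation=cv2.INTER_CUBIC))
E
```

```text
t 10.9 pos [0.5004 0.3174 0.1587] F [ 0.31 -0.25 -1.07] open 0.0075 j [ 22.  30.  89.  -0.  61. -58.]
shift [-0.0003  0.0017  0.0018] turn [-0.11 -0.01 -0.01]
```

View pics/scene_8.png

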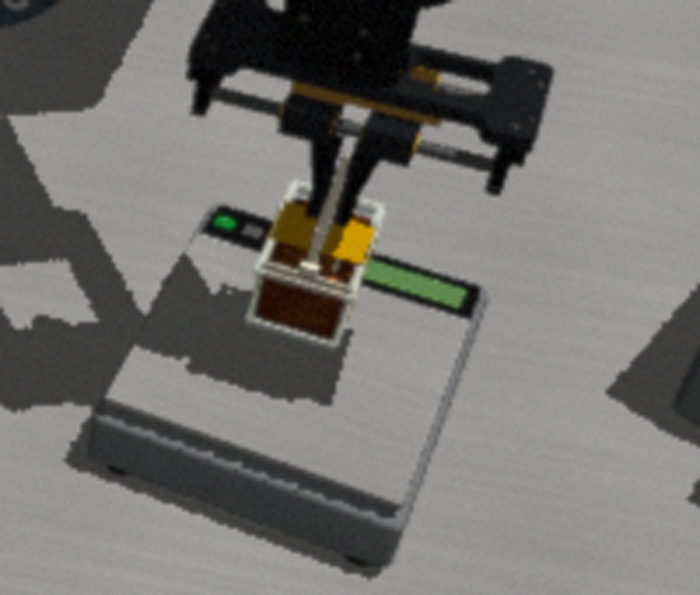

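View pics/top_8.png

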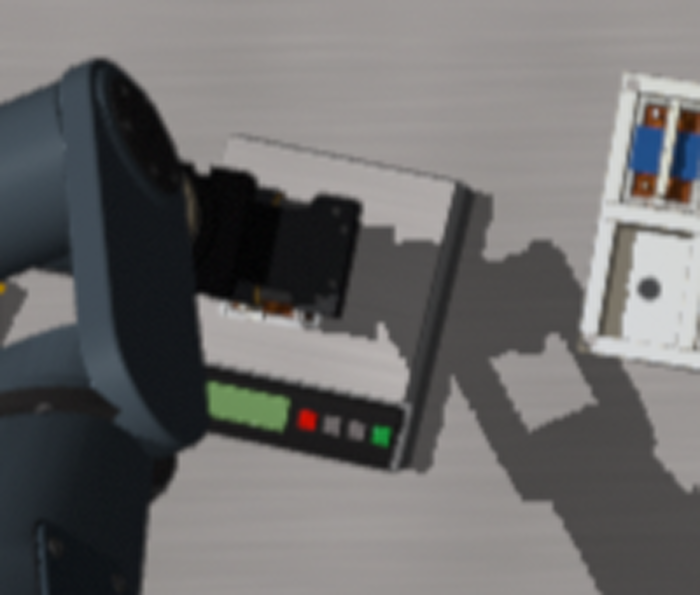

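The tub hangs upright over the pan, with its base at (300,310) and the pan centre at (295,365) in the crop. Lowering it now.

Request:
play_rows([
  [[0.006,0.0,0.001,0,0,0,0.0],[0.014,0,0.001,0,0,0,0.0],[0.022,0,0.001,0,0,0,0.0],[0.03,0,0.001,0,0,0,0.0],[0.038,0,0.001,0,0,0,0.0],[0.044,0,0.001,0,0,0,0.0],[0.047,0,0.001,0,0,0,0.0],[0.049,0,0.001,0,0,0,0.0],[0.05,0,0.001,0,0,0,0.0],[0.051,0,0.001,0,0,0,0.0],[0.051,0,0.001,0,0,0,0.0],[0.051,0,0.001,0,0,0,0.0]],
])

```text
time_s: 12.2
position: [0.5007, 0.3191, 0.1079]
tcp_rot: [[0.0, -0.985, 0.171], [0.0, 0.171, 0.985], [-1.0, -0.0, 0.0]]
force: [0.1, -0.2, -1.6]
opening: 0.086
```

```bash
cat > st.py <<'E'
from rig import *; import numpy as np,time
s=read_state(); print(round(s["time_s"],2),s["position"].round(4),"F",s["force"].round(2),"M",s["moment"].round(3),round(s["opening"]*.087,4))
E
python3 st.py; python3 st.py
```

```text
12.2 [0.5007 0.3191 0.1079] F [ 0.09 -0.24 -1.55] M [-0.043 -0.012 -0.044] 0.0075
12.2 [0.5007 0.3191 0.1079] F [ 0.09 -0.24 -1.55] M [-0.043 -0.012 -0.044] 0.0075
```

Request:
play_rows([
  [[0.001,0,0,0,0,0,0.0],[0.0015,0,0,0,0,0,0.0],[0.002,0,0,0,0,0,0.0],[0.002,0,0,0,0,0,0.0],[0.002,0,0,0,0,0,0.0]],
])

```text
time_s: 12.7
position: [0.5008, 0.3188, 0.1068]
tcp_rot: [[0.001, -0.985, 0.171], [-0.0, 0.171, 0.985], [-1.0, -0.001, -0.0]]
force: [-1.0, -1.0, 5.4]
opening: 0.084
```

Request:
play_rows([
  [[-0.0005,0,0,0,0,0,0.0],[-0.0005,0,0,0,0,0,0.012],[-0.0005,0,0,0,0,0,0.02],[-0.0005,0,0,0,0,0,0.04],[-0.0005,0,0,0,0,0,0.05],[-0.0005,0,0,0,0,0,0.05],[-0.0005,0,0,0,0,0,0.05],[-0.0005,0,0,0,0,0,0.05],[-0.0005,0,0,0,0,0,0.05],[-0.0005,0,0,0,0,0,0.05]],
])

```text
time_s: 13.7
position: [0.5005, 0.319, 0.1062]
tcp_rot: [[0.0, -0.985, 0.171], [-0.0, 0.171, 0.985], [-1.0, -0.0, -0.0]]
force: [0.3, -0.4, -0.8]
opening: 0.571
```

```bash
python3 st.py; python3 - <<'E'
from h import *
from rig import *
C={n:capture(n) for n in("scene","top")}
im=cv2.cvtColor(C["scene"]["pixels"],cv2.COLOR_RGB2BGR)[160:260,400:520]
cv2.imwrite("pics/scene_9.png",cv2.resize(im,None,fx=6,fy=6,interpolation=cv2.INTER_CUBIC))
E
```

```text
13.7 [0.5005 0.319  0.1062] F [ 0.29 -0.45 -0.79] M [ 0.017 -0.027 -0.001] 0.0497
```

View pics/scene_9.png

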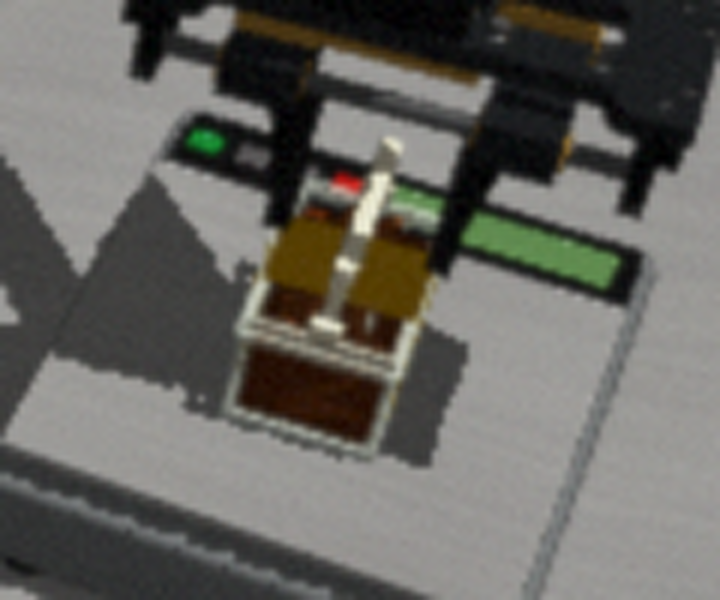

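The tub stands upright on the pan and is let go, with the fingers open on both sides of the bar and a pip at (370,320) on the +y side. I'll raise, shut the fingers, and move to the handle's -y side.

Request:
play_rows([
  [[-0.01,0,0,0,0,0,0.05],[-0.03,0,0,0,0,0,0.05],[-0.045,0,0,0,0,0,0.05],[-0.045,0,-0.01,0,0,0,0.02],[-0.045,0,-0.032,0,0,0,0.0],[-0.045,0,-0.032,0,0,0,0.0],[-0.045,0,-0.032,0,0,0,0.0],[-0.045,0,-0.032,0,0,0,0.0],[-0.045,0,-0.032,0,0,0,0.0]],
])

```text
time_s: 14.7
position: [0.4951, 0.2879, 0.151]
tcp_rot: [[-0.0, -0.985, 0.171], [0.0, 0.171, 0.985], [-1.0, 0.0, 0.0]]
force: [0.3, -0.3, -0.2]
opening: 0.112
```

```bash
python3 st.py; python3 - <<'E'
from h import *
from rig import *
C={n:capture(n) for n in("scene","top")}
im=cv2.cvtColor(C["scene"]["pixels"],cv2.COLOR_RGB2BGR)[150:250,400:520]
cv2.imwrite("pics/scene_10.png",cv2.convertScaleAbs(cv2.resize(im,None,fx=6,fy=6,interpolation=cv2.INTER_CUBIC),alpha=1.4,beta=15))
for n in C:
    for t in("tub","bar"): print(n,t,[(round(d["p"],2),np.round(d["at"],1).tolist(),ray(d["at"],C[n],.149 if t=="bar" else .12)[0].round(3)) for d in trace(n,t)][:2])
E
```

```text
14.7 [0.4951 0.2879 0.151 ] F [ 0.25 -0.3  -0.18] M [ 0.046  0.003 -0.046] 0.0097
scene tub [(0.93, [457.1, 213.0], array([0.524, 0.319, 0.12 ])), (0.41, [198.8, 177.6], array([ 0.56 , -0.269,  0.12 ]))]
scene bar [(0.44, [457.9, 200.2], array([0.515, 0.315, 0.149]))]
top tub [(0.49, [205.1, 218.8], array([0.465, 0.314, 0.12 ]))]
top bar []
```

View pics/scene_10.png

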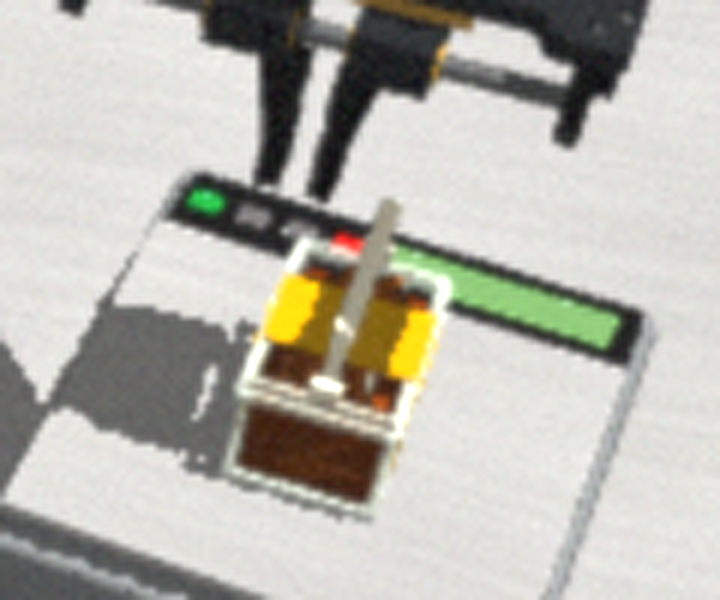

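The fingers are nearly shut, left of the bar (tips at (270,185) and (320,195), bar from (340,340) to (390,205)). I'll lower beside the bar and push it towards +y.

Request:
play_rows([
  [[0.0,0,0,0,0,0,0.0],[0.015,-0.006,0,0,0,0,0.0],[0.03,-0.006,0,0,0,0,0.0],[0.03,-0.006,0.006,0,0,0,0.0],[0.03,-0.006,0.012,0,0,0,0.0],[0.03,-0.006,0.015,0,0,0,0.0],[0.03,-0.006,0.018,0,0,0,0.0],[0.03,-0.006,0.021,0,0,0,0.0],[0.03,-0.006,0.024,0,0,0,0.0],[0.03,-0.006,0.027,0,0,0,0.0],[0.03,-0.006,0.027,0,0,0,0.0]],
])

```text
time_s: 16.1
position: [0.5057, 0.3135, 0.1213]
tcp_rot: [[0.001, -0.985, 0.171], [0.0, 0.171, 0.985], [-1.0, -0.0, 0.0]]
force: [-0.4, -0.4, 0.7]
opening: 0.006
```

```bash
python3 st.py; python3 - <<'E'
from h import *
from rig import *
C={n:capture(n) for n in("scene",)}
im=cv2.cvtColor(C["scene"]["pixels"],cv2.COLOR_RGB2BGR)[150:250,400:520]
cv2.imwrite("pics/scene_11.png",cv2.convertScaleAbs(cv2.resize(im,None,fx=6,fy=6,interpolation=cv2.INTER_CUBIC),alpha=1.4,beta=15))
E
```

```text
16.1 [0.5057 0.3135 0.1213] F [-0.39 -0.43  0.7 ] M [ 0.026 -0.051  0.009] 0.0005
```

View pics/scene_11.png

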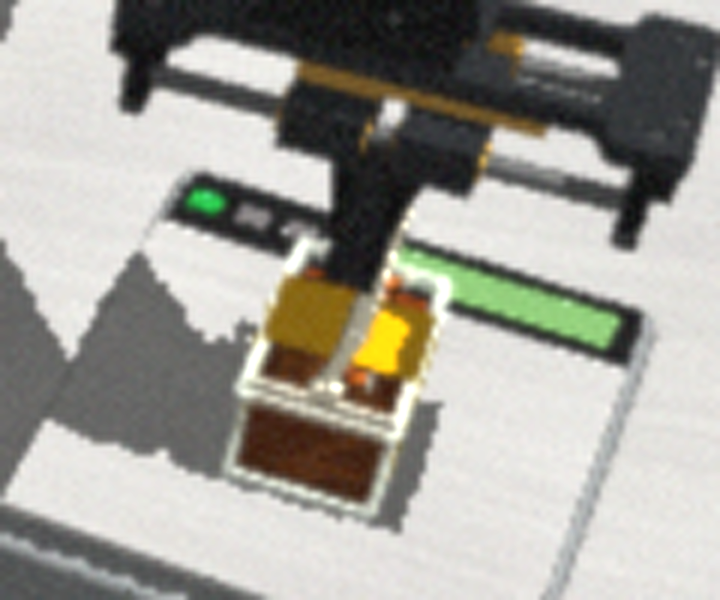

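The bar is tipping to +y (near end now at (360,320)) and the tub hasn't moved. I'll continue along the arc.

Request:
play_rows([
  [[0.0,0,0.003,0,0,0,0.0],[0.0,0,0.006,0,0,0,0.0],[0.001,0,0.009,0,0,0,0.0],[0.003,0,0.012,0,0,0,0.0],[0.005,0,0.015,0,0,0,0.0],[0.007,0,0.018,0,0,0,0.0],[0.008,0,0.021,0,0,0,0.0],[0.009,0,0.024,0,0,0,0.0],[0.009,0,0.024,0,0,0,0.0]],
])

```text
time_s: 17.05
position: [0.5094, 0.3366, 0.1115]
tcp_rot: [[-0.001, -0.985, 0.171], [-0.001, 0.171, 0.985], [-1.0, 0.001, -0.001]]
force: [-0.8, 0.3, 0.5]
opening: 0.006
```

```bash
python3 st.py; python3 - <<'E'
from h import *
from rig import *
C={n:capture(n) for n in("scene",)}
im=cv2.cvtColor(C["scene"]["pixels"],cv2.COLOR_RGB2BGR)[150:250,400:520]
cv2.imwrite("pics/scene_12.png",cv2.convertScaleAbs(cv2.resize(im,None,fx=6,fy=6,interpolation=cv2.INTER_CUBIC),alpha=1.4,beta=15))
E
```

```text
17.05 [0.5094 0.3366 0.1115] F [-0.78  0.26  0.53] M [ 0.001 -0.021  0.025] 0.0005
```

View pics/scene_12.png

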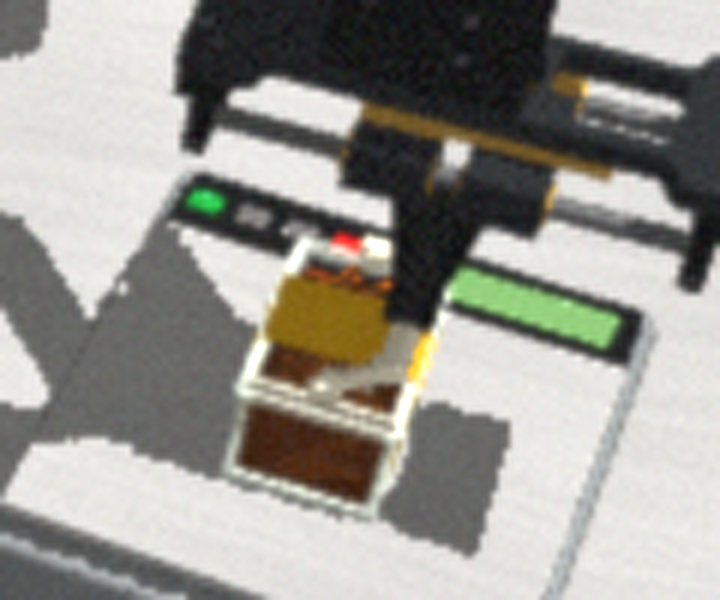

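The bar is down to a low angle (near end at (395,360)) and the finger is on it. I'll press down over the bar.

Request:
play_rows([
  [[0.0,0,0.003,0,0,0,0.0],[0.001,0,0.005,0,0,0,0.0],[0.003,0,0.005,0,0,0,0.0],[0.005,0,0.005,0,0,0,0.0],[0.006,0,0.005,0,0,0,0.0],[0.007,0,0.005,0,0,0,0.0],[0.007,0,0.005,0,0,0,0.0]],
])

```text
time_s: 17.8
position: [0.5106, 0.3418, 0.1051]
tcp_rot: [[0.0, -0.985, 0.171], [0.0, 0.171, 0.985], [-1.0, -0.0, 0.0]]
force: [0.2, 1.8, -0.0]
opening: 0.009
```

```bash
python3 st.py; python3 - <<'E'
from h import *
from rig import *
C={n:capture(n) for n in("scene",)}
im=cv2.cvtColor(C["scene"]["pixels"],cv2.COLOR_RGB2BGR)[150:250,400:520]
cv2.imwrite("pics/scene_13.png",cv2.convertScaleAbs(cv2.resize(im,None,fx=6,fy=6,interpolation=cv2.INTER_CUBIC),alpha=1.4,beta=15))
E
```

```text
17.8 [0.5106 0.3418 0.1051] F [ 0.16  1.85 -0.01] M [ 0.142 -0.029 -0.055] 0.0008
```

View pics/scene_13.png

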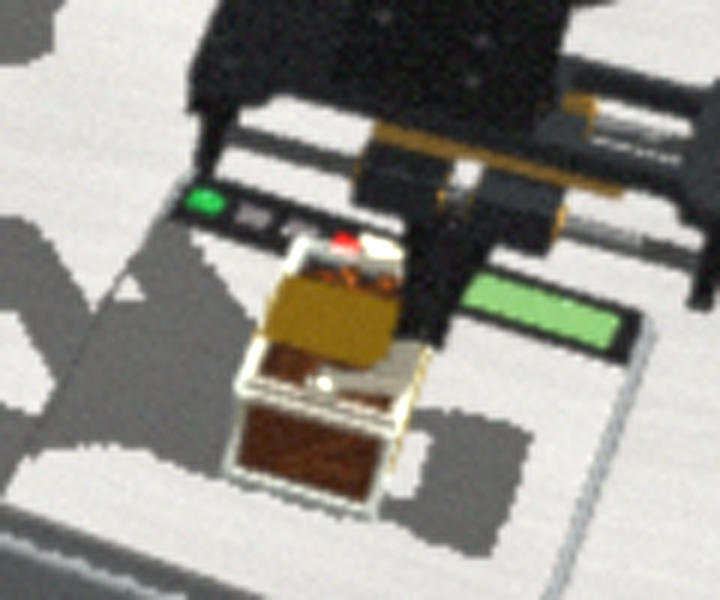

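The force is sideways (+1.8 N in y), so the finger is at the bar's outer edge. I'll lift, move back 6 mm and press again.

Request:
play_rows([
  [[-0.008,0,0,0,0,0,0.0],[-0.012,0,-0.003,0,0,0,0.0],[-0.012,0,-0.007,0,0,0,0.0],[-0.006,0,-0.007,0,0,0,0.0],[-0.003,0,-0.007,0,0,0,0.0],[-0.001,0,-0.007,0,0,0,0.0],[0.001,0,-0.007,0,0,0,0.0],[0.002,0,-0.007,0,0,0,0.0],[0.002,0,-0.007,0,0,0,0.0]],
])

```text
time_s: 18.75
position: [0.5092, 0.3348, 0.1029]
tcp_rot: [[-0.0, -0.985, 0.171], [-0.0, 0.171, 0.985], [-1.0, 0.0, -0.0]]
force: [-0.0, 0.7, 0.2]
opening: 0.003
```

```bash
python3 st.py; python3 - <<'E'
from h import *
from rig import *
C={n:capture(n) for n in("scene",)}
im=cv2.cvtColor(C["scene"]["pixels"],cv2.COLOR_RGB2BGR)[150:250,400:520]
cv2.imwrite("pics/scene_14.png",cv2.convertScaleAbs(cv2.resize(im,None,fx=6,fy=6,interpolation=cv2.INTER_CUBIC),alpha=1.4,beta=15))
E
```

```text
18.75 [0.5092 0.3348 0.1029] F [-0.    0.73  0.23] M [ 0.061 -0.026 -0.007] 0.0003
```

View pics/scene_14.png

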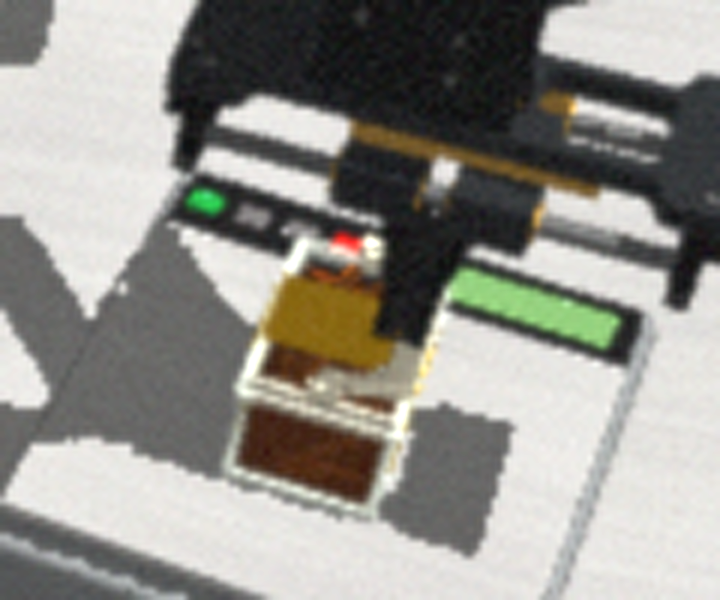

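Request:
play_rows([
  [[0.001,0,0.002,0,0,0,0.0],[0.002,0,0.003,0,0,0,0.0],[0.003,0,0.003,0,0,0,0.0],[0.003,0,0.003,0,0,0,0.0]],
])

```text
time_s: 19.2
position: [0.5098, 0.3377, 0.1]
tcp_rot: [[-0.0, -0.985, 0.171], [-0.0, 0.171, 0.985], [-1.0, 0.0, -0.0]]
force: [-0.1, 0.2, 0.2]
opening: 0.006
```

```bash
python3 st.py
```

```text
19.2 [0.5098 0.3377 0.1   ] F [-0.13  0.18  0.17] M [-0.039  0.001 -0.018] 0.0005
```

Request:
play_rows([
  [[-0.015,0,0,0,0,0,0.0],[-0.04,0,-0.01,0,0,0,0.0],[-0.06,0,-0.05,0,0,0,0.0],[-0.06,0,-0.08,0,0,0,0.0],[-0.06,0,-0.08,0,0,0,0.0],[-0.06,0,-0.08,0,0,0,0.0]],
])

```text
time_s: 19.8
position: [0.4963, 0.2587, 0.1604]
tcp_rot: [[0.0, -0.985, 0.173], [0.001, 0.173, 0.985], [-1.0, -0.0, 0.001]]
force: [0.2, -0.1, 0.7]
opening: 0.006
```

```bash
python3 st.py; python3 - <<'E'
from h import *
from rig import *
C={n:capture(n) for n in("scene","top")}
im=cv2.cvtColor(C["scene"]["pixels"],cv2.COLOR_RGB2BGR)[180:240,430:490]
cv2.imwrite("pics/scene_15.png",cv2.convertScaleAbs(cv2.resize(im,None,fx=10,fy=10,interpolation=cv2.INTER_CUBIC),alpha=1.4,beta=15))
im=cv2.cvtColor(C["top"]["pixels"],cv2.COLOR_RGB2BGR)[160:250,150:270]
cv2.imwrite("pics/top_15.png",cv2.convertScaleAbs(cv2.resize(im,None,fx=6,fy=6,interpolation=cv2.INTER_CUBIC),alpha=1.4,beta=15))
E
```

```text
19.8 [0.4963 0.2587 0.1604] F [ 0.23 -0.13  0.73] M [-0.021 -0.026 -0.02 ] 0.0005
```

View pics/scene_15.png

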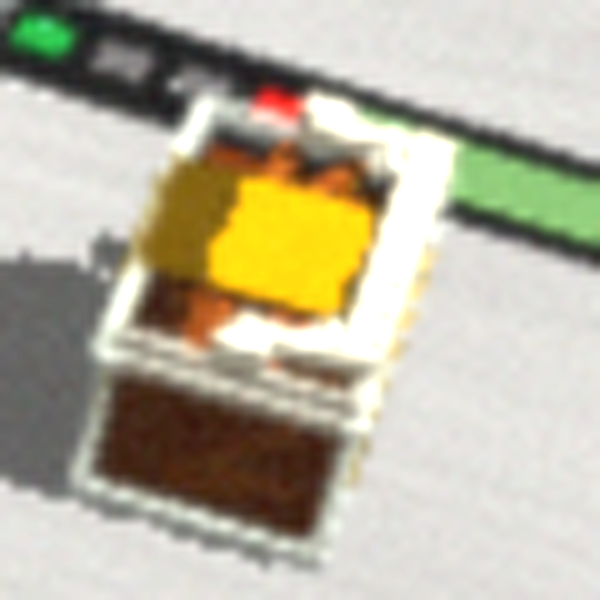

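View pics/top_15.png

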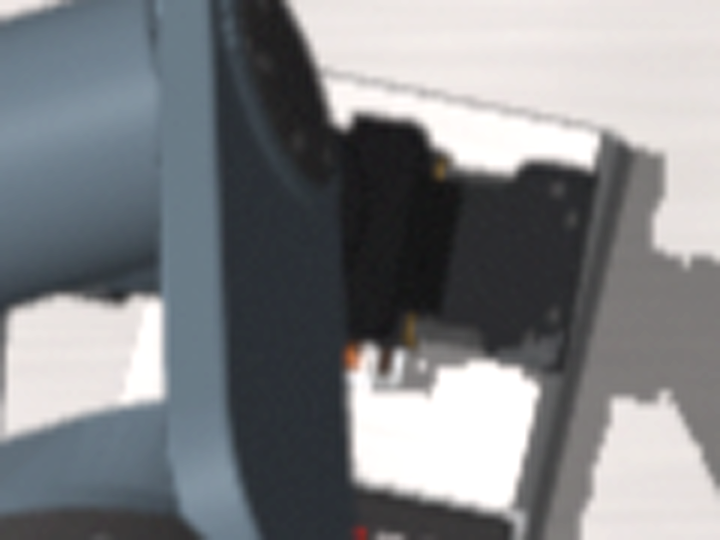

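```bash
cat > ov.py <<'E'
from h import *
def tubpts(x,y,yaw,z,th):
    a=np.radians(yaw);ux=np.array([np.cos(a),np.sin(a),0]);uy=np.array([-np.sin(a),np.cos(a),0]);o=np.array([x,y,z])
    P=lambda X,Y,Z:o+ux*X+uy*Y+np.array([0,0,Z])
    rect=lambda L,W,Z:[P(s*L/2,t*W/2,Z) for s,t in((1,1),(1,-1),(-1,-1),(-1,1))]
    # bar section: along radial dir r (10 mm), tangential (8)
    r=np.array([np.cos(th),np.sin(th)]); n=np.array([-np.sin(th),np.cos(th)])
    bars=[]
    for X in(39,-39):
        bars.append([P(X/1000,*( (r*(.024+i*.005)+n*j*.004)+[0,.055])) for i,j in((1,1),(1,-1),(-1,-1),(-1,1))])
    return rect(.086,.057,0),rect(.09,.06,.046),bars
def draw(im,c,off,s,*a,col=(0,255,0)):
    b,r,bars=tubpts(*a)
    for q in [b,r]+bars+[[bars[0][i],bars[1][i]] for i in range(4)]:
        p=((proj(q,c)+.5-off)*s-.5); cv2.polylines(im,[np.round(p*16).astype(np.int32)],True,col,1,shift=4,lineType=cv2.LINE_AA)
E
python3 - <<'E'
from ov import *
from rig import *
c=capture("scene")
e=ray([[438,229],[461.0,236]],c,.07); print(e, np.linalg.norm(e[0]-e[1]))
yaw=np.degrees(np.arctan2(*(e[1]-e[0])[[1,0]]))-90; print(yaw)
yaw=-9.8; a=np.radians(yaw); m=e.mean(0)-np.array([np.cos(a),np.sin(a),0])*.043; print("centre",m)
im=cv2.cvtColor(c["pixels"],cv2.COLOR_RGB2BGR)[180:240,430:490]
im=cv2.resize(im,None,fx=10,fy=10,interpolation=cv2.INTER_CUBIC)
ims=[]
for th in(0.,.25):
    k=im.copy(); draw(k,c,np.array([430,180]),10,m[0],m[1],yaw,.07,th,col=(255,0,255)); ims.append(cv2.resize(k[50:],(400,367)))
cv2.imwrite("pics/ov15.png",np.hstack(ims))
E
```

```text
[[0.53208288 0.28713655 0.07      ]
 [0.5405789  0.33798399 0.07      ]] 0.051552348140651946
-9.485834046646431
centre [0.49395835 0.31987928 0.07      ]
```

View pics/ov15.png

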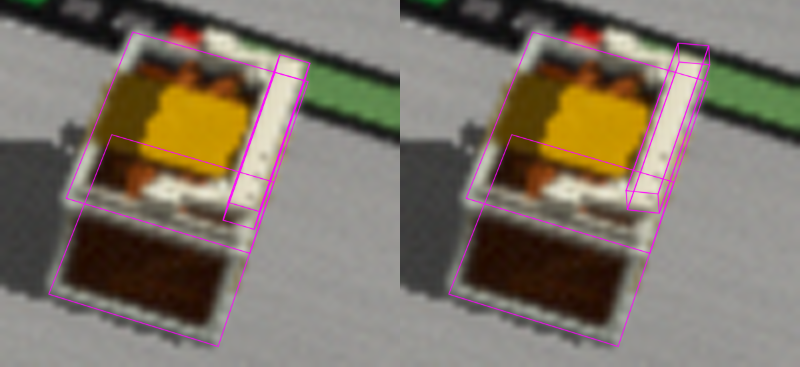

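The handle is nearly down, but this view doesn't show whether it has passed the detent. I'll go back over the bar and press down until the force shows contact.

```bash
python3 d.py .505 .3405 .112 -9.8
```

```text
t 19.95 pos [0.4964 0.2597 0.1599] F [ 0.02 -0.15  0.47] open -0.0001 j [ 16.  27.  93.   0.  59. -64.]
shift [0.0479 0.0053 0.081 ] turn [-0.02  0.02  0.  ]
```

Request:
play_rows([
  [[0.0,0.002,0.04,0,0,0,0.0],[0.0,0.005,0.081,0,0,0,0.0],[0.03,0.005,0.081,0,0,0,0.0],[0.048,0.005,0.081,0,0,0,0.0],[0.052,0.005,0.081,0,0,0,0.0],[0.055,0.005,0.081,0,0,0,0.0],[0.057,0.005,0.081,0,0,0,0.0],[0.059,0.005,0.081,0,0,0,0.0],[0.06,0.005,0.081,0,0,0,0.0],[0.06,0.005,0.081,0,0,0,0.0]],
])

```text
time_s: 20.95
position: [0.5054, 0.3395, 0.1007]
tcp_rot: [[0.001, -0.985, 0.172], [0.0, 0.172, 0.985], [-1.0, -0.001, 0.0]]
force: [-0.7, -0.3, -0.1]
opening: 0.006
```

```bash
python3 st.py; python3 - <<'E'
from h import *
from rig import *
C={n:capture(n) for n in("scene","top")}
im=cv2.cvtColor(C["scene"]["pixels"],cv2.COLOR_RGB2BGR)[180:240,430:490]
cv2.imwrite("pics/scene_16.png",cv2.convertScaleAbs(cv2.resize(im,None,fx=10,fy=10,interpolation=cv2.INTER_CUBIC),alpha=1.2,beta=15))
E
```

```text
20.95 [0.5054 0.3395 0.1007] F [-0.67 -0.27 -0.07] M [0.028 0.008 0.018] 0.0005
```

View pics/scene_16.png

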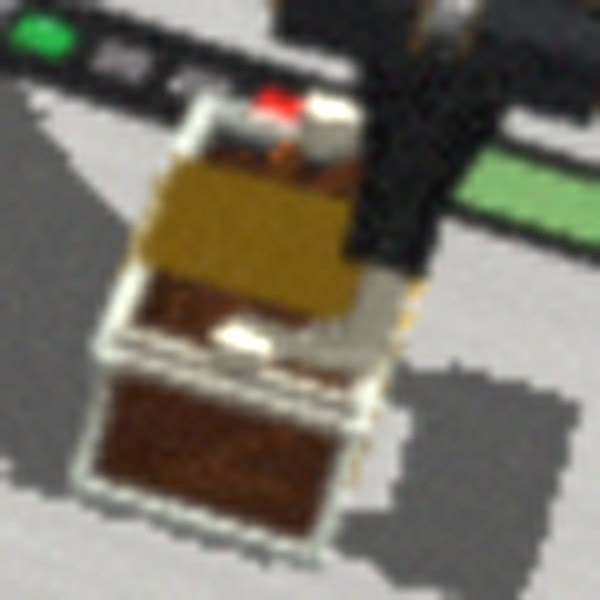

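The finger is over the bar (tip at (385,265)) with no contact force yet, so I'll keep lowering.

Request:
play_rows([
  [[0.001,0,0,0,0,0,0.0],[0.002,0,0,0,0,0,0.0],[0.003,0,0,0,0,0,0.0],[0.004,0,0,0,0,0,0.0],[0.004,0,0,0,0,0,0.0]],
])

```text
time_s: 21.55
position: [0.5051, 0.3396, 0.0965]
tcp_rot: [[0.0, -0.985, 0.171], [0.0, 0.171, 0.985], [-1.0, -0.0, 0.0]]
force: [-0.4, 0.7, 1.9]
opening: 0.007
```

Request:
play_rows([
  [[0.001,0,0,0,0,0,0.0],[0.001,0,0,0,0,0,0.0],[0.002,0,0,0,0,0,0.0],[0.002,0,0,0,0,0,0.0]],
])

```text
time_s: 21.95
position: [0.5053, 0.34, 0.0963]
tcp_rot: [[0.001, -0.985, 0.171], [0.001, 0.171, 0.985], [-1.0, -0.001, 0.001]]
force: [-2.5, -1.2, 12.1]
opening: 0.007
```

```bash
python3 st.py
```

```text
21.95 [0.5053 0.34   0.0963] F [-2.48 -1.17 12.05] M [-0.147  0.55   0.007] 0.0006
```

12 N with no further travel means the bar has bottomed out. I'll retreat and check by eye.

Request:
play_rows([
  [[-0.002,0,0,0,0,0,0.0],[-0.03,0,0,0,0,0,0.02],[-0.06,0,-0.03,0,0,0,0.05],[-0.07,0,-0.07,0,0,0,0.087],[-0.07,0,-0.09,0,0,0,0.087],[-0.07,0,-0.09,0,0,0,0.087]],
])

```text
time_s: 22.55
position: [0.4889, 0.2486, 0.1643]
tcp_rot: [[-0.001, -0.985, 0.174], [-0.001, 0.174, 0.985], [-1.0, 0.001, -0.001]]
force: [0.6, 0.3, -1.2]
opening: 0.372
```

```bash
python3 st.py; python3 - <<'E'
from ov import *
from rig import *
from scipy.optimize import least_squares
c=capture("scene"); 
im0=cv2.cvtColor(c["pixels"],cv2.COLOR_RGB2BGR)[180:240,430:490]
im=cv2.resize(im0,None,fx=10,fy=10,interpolation=cv2.INTER_CUBIC)
cv2.imwrite("pics/scene_17.png",im)
d=trace("scene","tub")[0]; m=d["mask"]; print(d["p"],m.sum())
h=cv2.convexHull(np.argwhere(m)[:,::-1].astype(np.int32)); f=np.zeros((400,640),np.uint8); cv2.fillPoly(f,[h],1); f=f.astype(float)
def cost(p,th):
    b,r,bars=tubpts(p[0],p[1],p[2],.07,th); a=tubpts(p[0],p[1],p[2],.07,th)
    r2=[q-np.array([0,0,.004]) for q in r]
    return np.abs(hullmask(np.array(b+r+r2+bars[0]+bars[1]),c)-f).sum()/f.sum()
ims=[]
for th in(0,.25):
    best=min((minimize(cost,[.5,.32,y0],args=(th,),method="Nelder-Mead",options=dict(initial_simplex=[[.5,.32,y0],[.51,.32,y0],[.5,.33,y0],[.5,.32,y0+5]],maxiter=150)) for y0 in(-12,-8)),key=lambda r:r.fun)
    print(th,best.x,best.fun)
    k=im.copy(); draw(k,c,np.array([430,180]),10,*best.x,.07,th,col=(255,0,255)); ims.append(cv2.resize(k[50:],(400,367)))
cv2.imwrite("pics/ov17.png",np.hstack(ims))
E
```

```text
22.55 [0.4889 0.2486 0.1643] F [ 0.62  0.35 -1.22] M [ 0.065 -0.035 -0.002] 0.0323
0.57 1188
0 [  0.49461722   0.31856208 -10.27351639] 0.052259036144578316
0.25 [ 0.49498882  0.31841262 -9.98084631] 0.05286144578313253
```

View pics/scene_17.png

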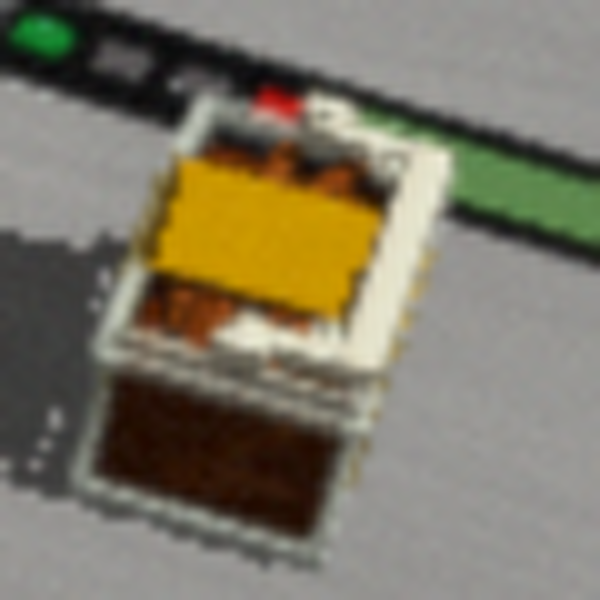

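View pics/ov17.png

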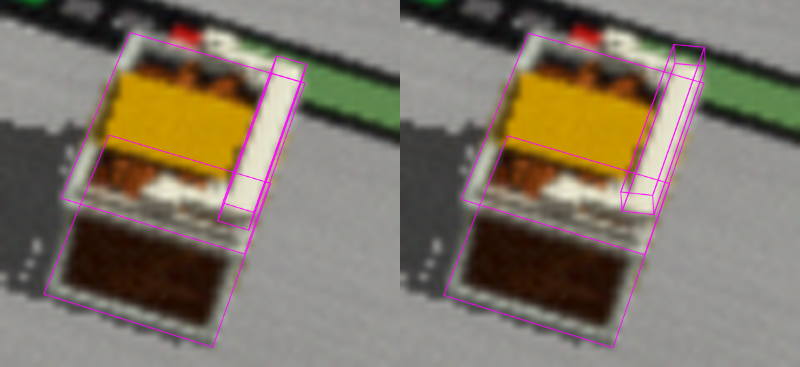

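The bar lies along the right (+y) rim from (365,365) to (440,155), matching the flat overlay (left) better than the 0.25 rad one. Next is the side grasp.

```bash
python3 d.py .498 .319 .165 -10
```

```text
t 22.65 pos [0.4898 0.2509 0.164 ] F [ 0.38 -0.1  -0.45] open 0.0405 j [ 15.  26.  94.   0.  59. -65.]
shift [-0.001   0.0037  0.0685] turn [ 0.07  0.03 -0.01]
```

Request:
play_rows([
  [[0.0,0.002,0.03,0,0,0,0.087],[0.0,0.004,0.06,0,0,0,0.087],[0.0,0.004,0.0685,0,0,0,0.087],[0.0,0.004,0.0685,0,0,0,0.087],[0.0,0.004,0.0685,0,0,0,0.087],[0.0,0.004,0.0685,0,0,0,0.087]],
])

```text
time_s: 23.25
position: [0.497, 0.3183, 0.1638]
tcp_rot: [[-0.001, -0.985, 0.171], [-0.001, 0.171, 0.985], [-1.0, 0.001, -0.001]]
force: [0.4, -0.3, 0.5]
opening: 0.967
```

```bash
python3 d.py .498 .319 .058 -10; python3 - <<'E'
from h import *
from rig import *
c=capture("scene")
im=cv2.cvtColor(c["pixels"],cv2.COLOR_RGB2BGR)[140:240,400:520]
cv2.imwrite("pics/scene_18.png",cv2.resize(im,None,fx=6,fy=6,interpolation=cv2.INTER_CUBIC))
E
```

```text
t 23.25 pos [0.497  0.3183 0.1638] F [ 0.36 -0.27  0.53] open 0.0842 j [ 22.  29.  89.  -0.  62. -58.]
shift [ 0.1058 -0.0009  0.001 ] turn [ 0.13 -0.05 -0.05]
```

View pics/scene_18.png

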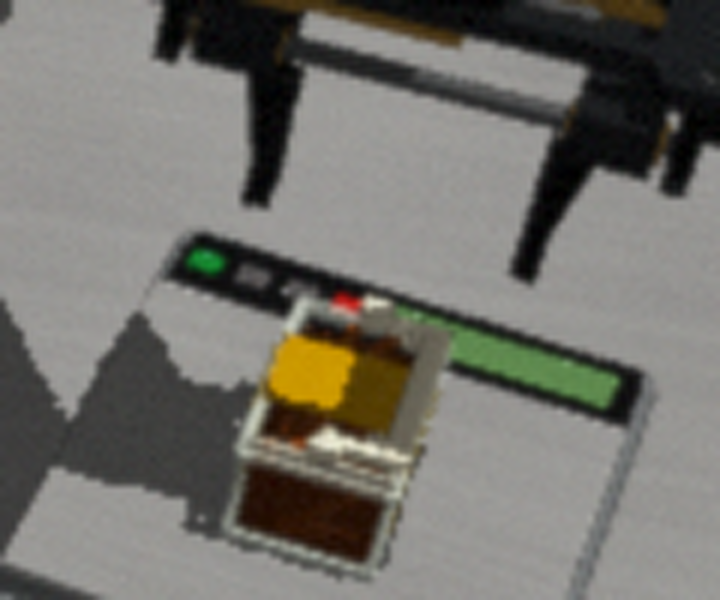

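```bash
python3 - <<'E'
from h import *
c=dict(np.load("scene0.npz"))
f=lambda p:((proj(p,c)[0]-[400,140]+.5)*6-.5).round(0)
uy=np.array([.172,.985,0])
for z in(.185,.19,.195,.2): print(z,f([.497,.3183,z]),f(np.array([.497,.3183,z])-uy*.05),f(np.array([.497,.3183,z])+uy*.05))
print("lid",f([.497,.319,.121]),f([.4945,.3185,.121]))
E
```

```text
0.185 [383. 257.] [244. 218.] [526. 297.]
0.19 [386. 246.] [246. 208.] [529. 286.]
0.195 [389. 236.] [249. 197.] [532. 275.]
0.2 [391. 225.] [251. 186.] [536. 264.]
lid [350. 390.] [349. 385.]
```

Tips are at (257,205) and (525,280) and straddle the tub (lid centre (350,392)) evenly. Descending with the gripper open.

Request:
play_rows([
  [[0.02,-0.001,0.0,0,0,0,0.087],[0.04,-0.001,0.0,0,0,0,0.087],[0.055,-0.001,0.0,0,0,0,0.087],[0.068,-0.001,0.0,0,0,0,0.087],[0.08,-0.001,0.0,0,0,0,0.087],[0.09,-0.001,0.0,0,0,0,0.087],[0.098,-0.001,0.0,0,0,0,0.087],[0.104,-0.001,0.0,0,0,0,0.087],[0.104,-0.001,0.0,0,0,0,0.087]],
])

```text
time_s: 24.2
position: [0.498, 0.3187, 0.0594]
tcp_rot: [[-0.001, -0.985, 0.171], [-0.001, 0.171, 0.985], [-1.0, 0.001, -0.001]]
force: [-0.5, -0.1, -0.8]
opening: 1.0
```

```bash
python3 st.py; python3 - <<'E'
from h import *
from rig import *
c=capture("scene")
im=cv2.cvtColor(c["pixels"],cv2.COLOR_RGB2BGR)[150:250,400:520]
cv2.imwrite("pics/scene_19.png",cv2.resize(im,None,fx=6,fy=6,interpolation=cv2.INTER_CUBIC))
E
```

```text
24.2 [0.498  0.3187 0.0594] F [-0.5  -0.06 -0.78] M [ 0.042  0.046 -0.006] 0.087
```

View pics/scene_19.png

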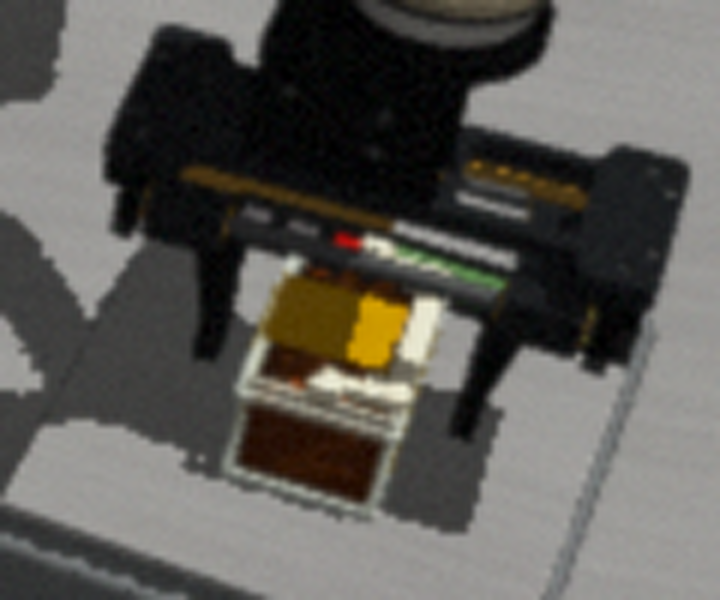

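Fingers stand either side of the tub (tips at (205,350) and (465,430)). Closing on the sides.

Request:
play_rows([
  [[0,0,0,0,0,0,0.075],[0,0,0,0,0,0,0.068],[0,0,0,0,0,0,0.063],[0,0,0,0,0,0,0.06],[0,0,0,0,0,0,0.055],[0,0,0,0,0,0,0.05],[0,0,0,0,0,0,0.05],[0,0,0,0,0,0,0.05],[0,0,0,0,0,0,0.05],[0,0,0,0,0,0,0.05]],
])

```text
time_s: 25.25
position: [0.4985, 0.3188, 0.0604]
tcp_rot: [[0.0, -0.985, 0.171], [-0.0, 0.171, 0.985], [-1.0, -0.0, -0.0]]
force: [-0.6, -0.4, 3.0]
opening: 0.68
```

```bash
python3 st.py; python3 - <<'E'
from h import *
from rig import *
c=capture("scene")
im=cv2.cvtColor(c["pixels"],cv2.COLOR_RGB2BGR)[150:250,400:520]
cv2.imwrite("pics/scene_20.png",cv2.resize(im,None,fx=6,fy=6,interpolation=cv2.INTER_CUBIC))
E
```

```text
25.25 [0.4985 0.3188 0.0604] F [-0.58 -0.42  3.  ] M [-0.194  0.139 -0.015] 0.0591
```

View pics/scene_20.png

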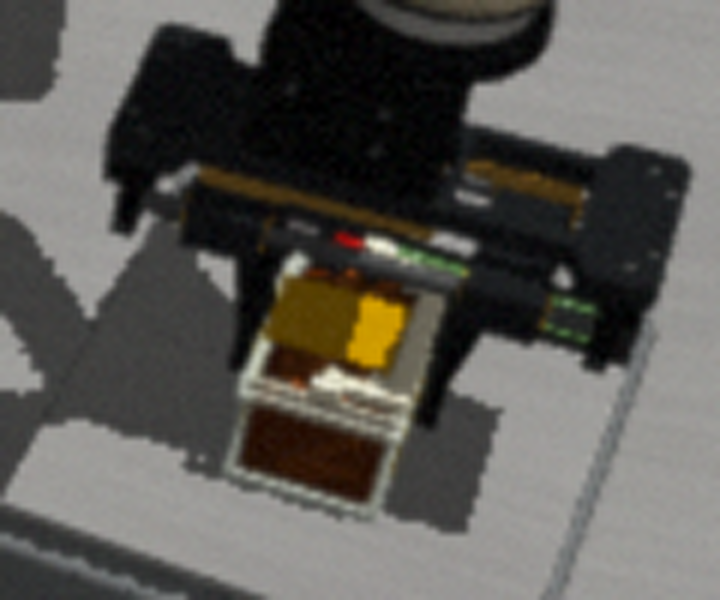

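Gripped at 59 mm on the rim, with the fingers mid-side. Lifting.

Request:
play_rows([
  [[-0.002,0,0,0,0,0,0.05],[-0.006,0,0,0,0,0,0.05],[-0.012,0,0,0,0,0,0.05],[-0.02,0,0,0,0,0,0.05],[-0.03,0,0,0,0,0,0.05],[-0.042,0,0,0,0,0,0.05],[-0.055,0,0,0,0,0,0.05],[-0.066,0,0,0,0,0,0.05],[-0.075,0,0,0,0,0,0.05],[-0.08,0,0,0,0,0,0.05],[-0.08,0,0,0,0,0,0.05]],
])

```text
time_s: 26.4
position: [0.4989, 0.3191, 0.1411]
tcp_rot: [[0.002, -0.985, 0.171], [0.001, 0.171, 0.985], [-1.0, -0.001, 0.001]]
force: [0.1, -0.2, -1.2]
opening: 0.682
```

```bash
python3 d.py .462 -.320 .14 -103.5; python3 - <<'E'
from h import *
from rig import *
c=capture("scene")
im=cv2.cvtColor(c["pixels"],cv2.COLOR_RGB2BGR)[130:250,400:520]
cv2.imwrite("pics/scene_21.png",cv2.resize(im,None,fx=5,fy=5,interpolation=cv2.INTER_CUBIC))
E
```

```text
t 26.4 pos [0.4989 0.3191 0.1411] F [ 0.07 -0.2  -1.15] open 0.0593 j [ 22.  31.  90.   0.  59. -58.]
shift [ 6.00e-04 -7.30e-02 -6.36e-01] turn [9.364e+01 1.100e-01 2.000e-02]
```

View pics/scene_21.png

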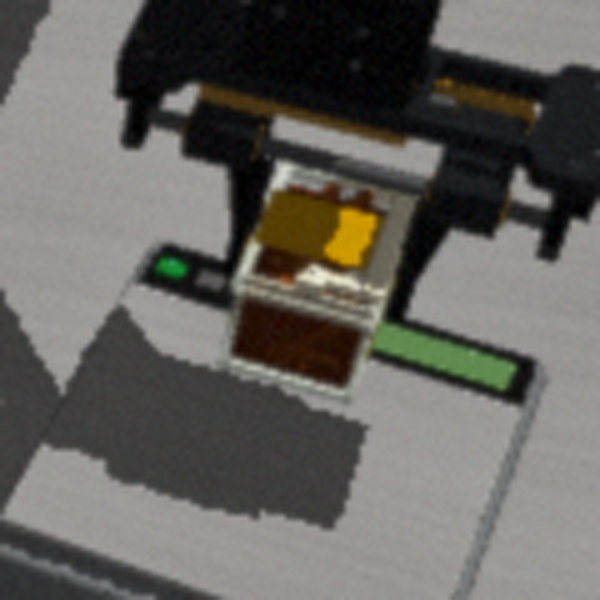

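The tub is held upright with its handle flat (lid at (320,240)). Carrying it to the crate while turning it.

Request:
play_rows([
  [[0,-0.001,-0.006,1,0,0,0.05],[0,-0.003,-0.025,4,0,0,0.05],[0,-0.006,-0.051,7.5,0,0,0.05],[0,-0.009,-0.076,11,0,0,0.05],[0,-0.012,-0.105,15,0,0,0.05],[0,-0.015,-0.134,20,0,0,0.05],[0,-0.019,-0.162,24,0,0,0.05],[0,-0.022,-0.191,28,0,0,0.05],[0,-0.025,-0.219,32,0,0,0.05],[0,-0.028,-0.248,36,0,0,0.05],[0,-0.032,-0.277,40,0,0,0.05],[0,-0.035,-0.305,44,0,0,0.05]],
])

```text
time_s: 27.65
position: [0.48, 0.0109, 0.1397]
tcp_rot: [[-0.001, -0.587, 0.81], [0.0, 0.81, 0.587], [-1.0, 0.001, -0.001]]
force: [0.9, -0.6, -1.7]
opening: 0.675
```

```bash
python3 d.py .462 -.320 .14 -103.5
```

```text
t 27.65 pos [0.48   0.0109 0.1397] F [ 0.92 -0.6  -1.69] open 0.0587 j [-12.  24. 105.  -0.  51. -48.]
shift [-0.0003 -0.2574 -0.2087] turn [ 4.942e+01 -7.000e-02 -1.000e-02]
```

Request:
play_rows([
  [[0,-0.021,-0.017,4,0,0,0.05],[0,-0.044,-0.035,8,0,0,0.05],[0,-0.07,-0.056,13,0,0,0.05],[0,-0.095,-0.077,18,0,0,0.05],[0,-0.121,-0.098,23,0,0,0.05],[0,-0.147,-0.119,28,0,0,0.05],[0,-0.172,-0.14,33,0,0,0.05],[0,-0.197,-0.16,38,0,0,0.05],[0,-0.22,-0.179,42.5,0,0,0.05],[0,-0.24,-0.195,46,0,0,0.05],[0,-0.252,-0.205,48.5,0,0,0.05],[0,-0.257,-0.209,49.4,0,0,0.05]],
])

```text
time_s: 28.85
position: [0.463, -0.3198, 0.1397]
tcp_rot: [[-0.0, 0.232, 0.973], [0.0, 0.973, -0.232], [-1.0, 0.0, -0.001]]
force: [-0.6, 0.6, -1.0]
opening: 0.679
```

```bash
python3 d.py .462 -.320 .14 -103.5; python3 - <<'E'
from h import *
from rig import *
C={n:capture(n) for n in("scene","top")}
im=cv2.cvtColor(C["scene"]["pixels"],cv2.COLOR_RGB2BGR)[80:250,100:300]
cv2.imwrite("pics/scene_22.png",cv2.resize(im,None,fx=3.5,fy=3.5,interpolation=cv2.INTER_CUBIC))
im=cv2.cvtColor(C["top"]["pixels"],cv2.COLOR_RGB2BGR)[120:290,350:550]
cv2.imwrite("pics/top_22.png",cv2.resize(im,None,fx=3.5,fy=3.5,interpolation=cv2.INTER_CUBIC))
E
```

```text
t 28.85 pos [ 0.463  -0.3198  0.1397] F [-0.6   0.6  -1.05] open 0.059 j [-46.  29.  94.  -0.  57. -33.]
shift [-0.0003 -0.0004 -0.0009] turn [ 0.07 -0.03 -0.01]
```

View pics/scene_22.png

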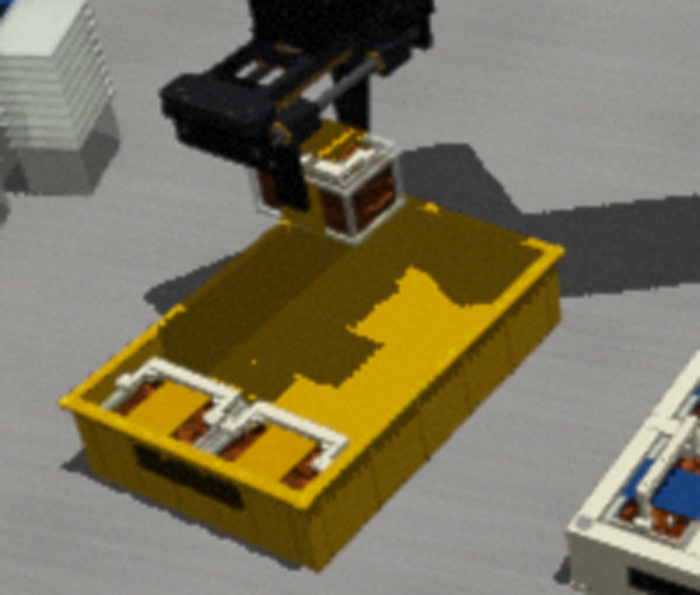

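View pics/top_22.png

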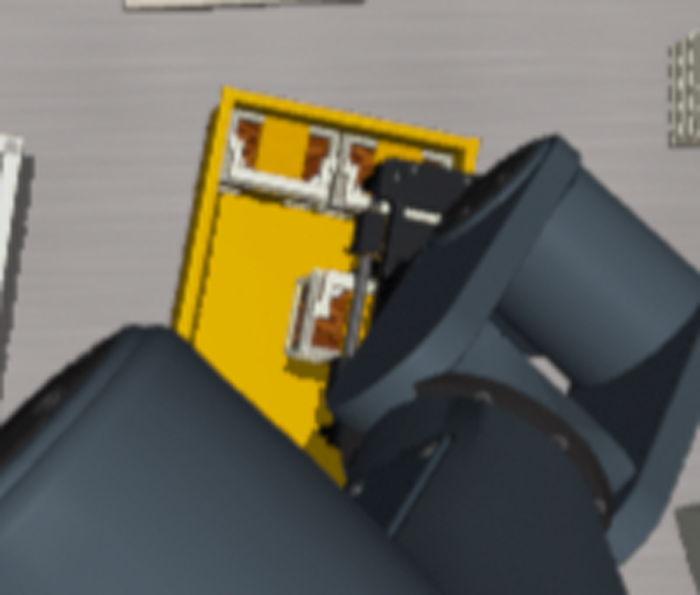

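The tub hangs over the crate's free floor with its long side parallel to the packed tubs (scene crop (340,190)). Lowering in stages.

Request:
play_rows([
  [[0.005,0,0,0,0,0,0.05],[0.015,0,0,0,0,0,0.05],[0.027,0,0,0,0,0,0.05],[0.04,0,0,0,0,0,0.05],[0.053,0,0,0,0,0,0.05],[0.066,0,0,0,0,0,0.05],[0.078,0,0,0,0,0,0.05],[0.09,0,0,0,0,0,0.05],[0.1,0,0,0,0,0,0.05],[0.108,0,0,0,0,0,0.05],[0.113,0,0,0,0,0,0.05],[0.115,0,0,0,0,0,0.05]],
])

```text
time_s: 30.15
position: [0.4634, -0.3184, 0.0246]
tcp_rot: [[-0.0, 0.229, 0.973], [0.0, 0.973, -0.229], [-1.0, 0.0, -0.0]]
force: [-0.3, 1.0, -1.1]
opening: 0.681
```

```bash
python3 d.py .462 -.320 -.004 -103.5; python3 - <<'E'
from h import *
from rig import *
C={n:capture(n) for n in("scene","top")}
im=cv2.cvtColor(C["scene"]["pixels"],cv2.COLOR_RGB2BGR)[80:250,100:300]
cv2.imwrite("pics/scene_23.png",cv2.resize(im,None,fx=3.5,fy=3.5,interpolation=cv2.INTER_CUBIC))
E
```

```text
t 30.15 pos [ 0.4634 -0.3184  0.0246] F [-0.27  1.   -1.07] open 0.0593 j [-46.  39.  98.  -0.  42. -33.]
shift [ 0.0286 -0.0019 -0.001 ] turn [ 0.24 -0.03 -0.02]
```

View pics/scene_23.png

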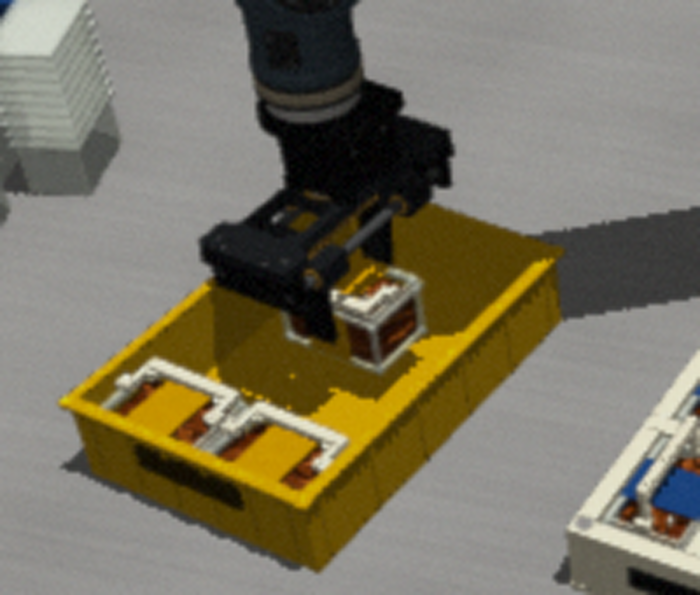

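The tub is inside the crate about 30 mm above the floor (at (370,325)), clear of the walls and packed tubs. Lowering to the floor.

Request:
play_rows([
  [[0.006,0,0,0,0,0,0.05],[0.012,0,0,0,0,0,0.05],[0.018,0,0,0,0,0,0.05],[0.022,0,0,0,0,0,0.05],[0.025,0,0,0,0,0,0.05],[0.027,0,0,0,0,0,0.05],[0.028,0,0,0,0,0,0.05],[0.028,0,0,0,0,0,0.05],[0.028,0,0,0,0,0,0.05]],
])

```text
time_s: 31.15
position: [0.4636, -0.3185, -0.0027]
tcp_rot: [[0.0, 0.229, 0.973], [-0.0, 0.973, -0.229], [-1.0, -0.0, 0.0]]
force: [-0.6, 0.1, -2.0]
opening: 0.68
```

```bash
python3 st.py
```

```text
31.15 [ 0.4636 -0.3185 -0.0027] F [-0.62  0.09 -1.96] M [-0.069  0.083 -0.065] 0.0592
```

Request:
play_rows([
  [[0.0005,0,0,0,0,0,0.05],[0.001,0,0,0,0,0,0.05],[0.0015,0,0,0,0,0,0.05],[0.002,0,0,0,0,0,0.05],[0.002,0,0,0,0,0,0.05],[0.002,0,0,0,0,0,0.05]],
])

```text
time_s: 31.75
position: [0.4636, -0.3185, -0.0046]
tcp_rot: [[0.0, 0.229, 0.973], [-0.0, 0.973, -0.229], [-1.0, -0.0, 0.0]]
force: [-0.0, 0.9, 0.8]
opening: 0.683
```

```bash
python3 st.py
```

```text
31.75 [ 0.4636 -0.3185 -0.0046] F [-0.05  0.86  0.78] M [0.01  0.198 0.036] 0.0594
```

Request:
play_rows([
  [[0.0005,0,0,0,0,0,0.05],[0.0008,0,0,0,0,0,0.05],[0.0008,0,0,0,0,0,0.05]],
])

```text
time_s: 32.05
position: [0.4636, -0.3185, -0.0047]
tcp_rot: [[0.0, 0.229, 0.973], [-0.0, 0.973, -0.229], [-1.0, -0.0, 0.0]]
force: [-1.1, 1.2, 6.9]
opening: 0.676
```

Firmly on the floor (+6.9 N, no travel). Releasing.

Request:
play_rows([
  [[-0.0008,0,0,0,0,0,0.055],[-0.0008,0,0,0,0,0,0.06],[-0.0008,0,0,0,0,0,0.065],[-0.0008,0,0,0,0,0,0.075],[-0.0008,0,0,0,0,0,0.085],[-0.0008,0,0,0,0,0,0.085],[-0.0008,0,0,0,0,0,0.085],[-0.0008,0,0,0,0,0,0.085],[-0.0008,0,0,0,0,0,0.085]],
])

```text
time_s: 32.95
position: [0.4635, -0.3185, -0.0049]
tcp_rot: [[-0.0, 0.229, 0.973], [-0.0, 0.973, -0.229], [-1.0, -0.0, 0.0]]
force: [-0.5, 0.7, 0.2]
opening: 0.976
```

```bash
python3 st.py
```

```text
32.95 [ 0.4635 -0.3185 -0.0049] F [-0.46  0.71  0.24] M [-0.085  0.026  0.035] 0.0849
```

Now retreat straight up, then move aside towards the robot's left so the cameras can see.

Request:
play_rows([
  [[-0.005,0,0,0,0,0,0.085],[-0.015,0,0,0,0,0,0.085],[-0.03,0,0,0,0,0,0.085],[-0.06,0,0,0,0,0,0.085],[-0.1,0,0,0,0,0,0.085],[-0.14,0,0,0,0,0,0.085],[-0.18,0,0,0,0,0,0.085],[-0.2,0.05,0,0,0,0,0.085],[-0.2,0.1,0,0,0,0,0.085],[-0.2,0.15,0,0,0,0,0.085],[-0.2,0.2,0,0,0,0,0.085],[-0.2,0.25,0,0,0,0,0.085]],
])

```text
time_s: 34.15
position: [0.5202, -0.0768, 0.1964]
tcp_rot: [[0.002, 0.23, 0.973], [-0.001, 0.973, -0.23], [-1.0, -0.0, 0.002]]
force: [1.7, 0.4, -0.4]
opening: 0.978
```

```bash
python3 st.py; python3 - <<'E'
from h import *
from rig import *
C={n:capture(n) for n in("scene","top")}
im=cv2.cvtColor(C["scene"]["pixels"],cv2.COLOR_RGB2BGR)[120:250,100:270]
cv2.imwrite("pics/scene_24.png",cv2.resize(im,None,fx=4.5,fy=4.5,interpolation=cv2.INTER_CUBIC))
im=cv2.cvtColor(C["top"]["pixels"],cv2.COLOR_RGB2BGR)[130:280,280:500]
cv2.imwrite("pics/top_24.png",cv2.resize(im,None,fx=3.5,fy=3.5,interpolation=cv2.INTER_CUBIC))
E
```

```text
34.15 [ 0.5202 -0.0768  0.1964] F [ 1.7   0.41 -0.37] M [-0.095 -0.009  0.002] 0.0851
```

View pics/scene_24.png

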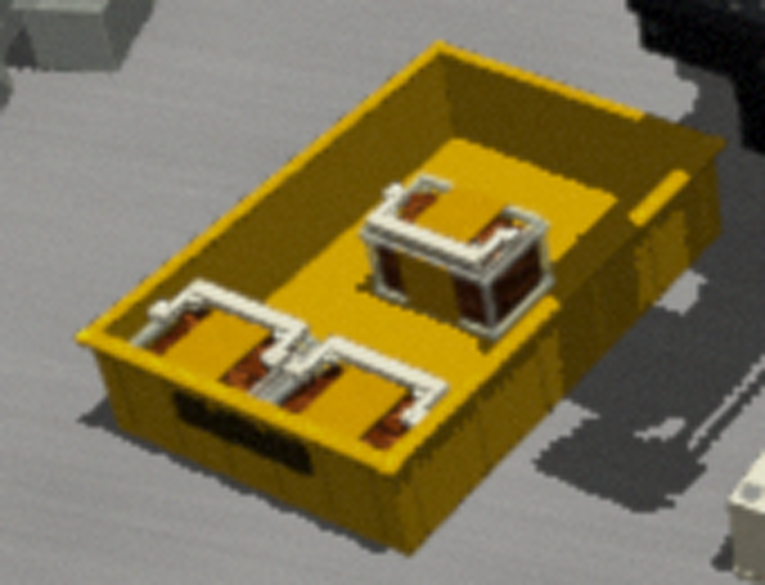

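View pics/top_24.png

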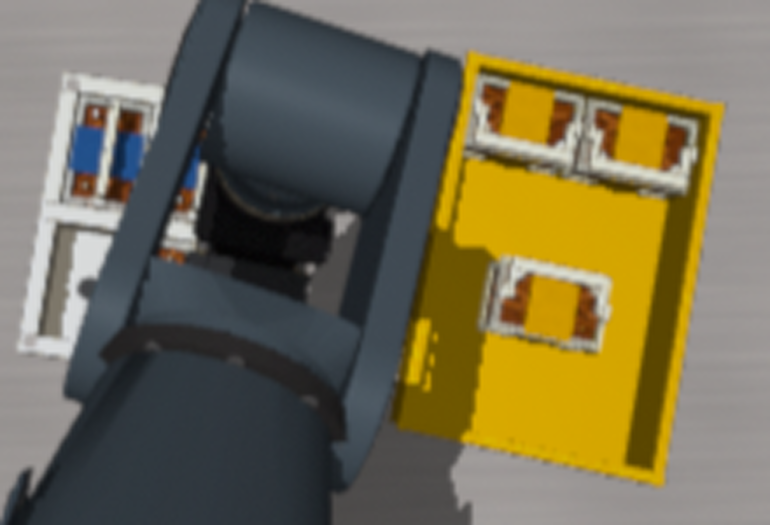

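The tub stands upright on the crate floor (scene (455,260), top (548,303)), its handle flat towards the packed tubs and its long side parallel to theirs. I'll settle the arm and do a last numeric check.

Request:
play_rows([
  [[0,0,0,0,0,0,0.085],[0,0,0,0,0,0,0.085],[0,0,0,0,0,0,0.085],[0,0,0,0,0,0,0.085]],
])

```text
time_s: 34.65
position: [0.5199, -0.0801, 0.1952]
tcp_rot: [[0.0, 0.232, 0.973], [-0.0, 0.973, -0.232], [-1.0, -0.0, 0.0]]
force: [0.3, 0.4, 0.2]
opening: 0.981
```

```bash
python3 st.py; python3 - <<'E'
from ov import *
from rig import *
c=capture("top"); cs=capture("scene")
for d in trace("top","tub")+trace("top","packed_tub0"):
    m=d["mask"].astype(np.uint8); print(round(d["p"],2),np.round(d["at"],1),m.sum(),cv2.minAreaRect(np.argwhere(m)[:,::-1].astype(np.float32)),ray(d["at"],c,.05)[0].round(3))
im=cv2.cvtColor(cs["pixels"],cv2.COLOR_RGB2BGR)[145:215,170:235]
im=cv2.resize(im,None,fx=6,fy=6,interpolation=cv2.INTER_CUBIC)
ims=[]
for th in(0,.25):
    k=im.copy(); draw(k,cs,np.array([170,145]),6,.460,-.3195,76.5-180,.005,th,col=(255,0,255)); ims.append(k)
cv2.imwrite("pics/ov25.png",np.hstack(ims))
E
```

```text
34.65 [ 0.5199 -0.0801  0.1952] F [0.27 0.41 0.17] M [-0.097  0.04   0.007] 0.0853
0.69 [431.6 217.4] 777 ((435.576416015625, 215.9058837890625), (35.79352569580078, 22.777700424194336), 12.52880859375) [ 0.461 -0.303  0.05 ]
0.89 [460.1 169.3] 808 ((460.699951171875, 172.10000610351562), (35.468135833740234, 24.621610641479492), 12.528807640075684) [ 0.597 -0.392  0.05 ]
0.62 [428.6 165.5] 687 ((429.93597412109375, 165.35198974609375), (30.589414596557617, 24.32842254638672), 10.30484676361084) [ 0.61  -0.303  0.05 ]
0.26 [437.4 207.2] 147 ((438.98077392578125, 209.59616088867188), (28.43684196472168, 9.805807113647461), 11.309932708740234) [ 0.489 -0.321  0.05 ]
```

View pics/ov25.png

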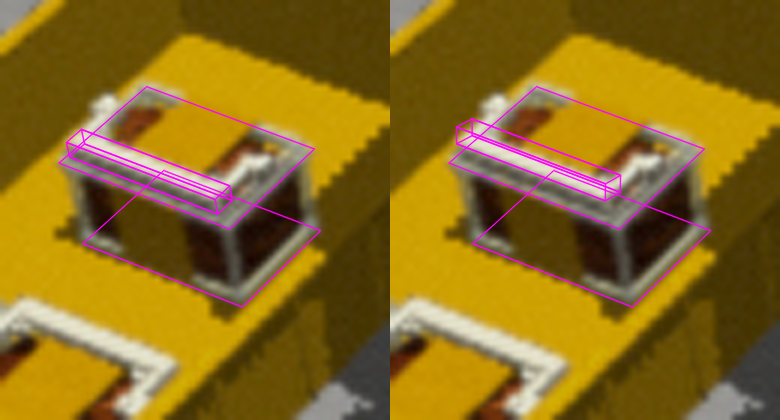

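The flat-handle overlay (left) fits the bar, the tub's yaw matches the packed tubs (12.5° against 12.5° and 10.3°), and it stands in the free room. Handing in.

```bash
python3 -c "
from rig import *
print(hand_in())"
```

```text
the job is handed in; nothing more can be done
None
```

I carried out the whole job and handed it in at about 35 s of the 67 s allowed; no verdict was reported, so these are my own checks. I lifted the yellow-label tub from its pocket by the handle, stood it mid-pan and let go. I then folded the handle flat, gripped the tub by its sides and stood it on the crate floor, turned like the packed tubs.

**Last checks:**
- **Tub in the crate:** it stands upright on the floor of the free room. Its long side is parallel to the packed tubs (12.5° in the top image against their 12.5° and 10.3°).
- **Handle:** it fits the flat overlay better than the 0.25 rad one. The final press reached 12 N with no further travel.
- **Packed tubs:** they look unmoved in both views.
- **Blue tubs:** I did not measure them again. The arm hid part of the tray in the last top view, but nothing touched them that I could see.
- **Robot:** the arm and gripper are clear of everything.

**What disagreed or went wrong:**
- The real finger tips were about 26–33 mm above the reported tool point. My first close on the handle therefore shut above the bar without touching it, and I corrected the height from the pictures and contact forces.
- The first press on the handle hit the bar's outer edge, with about 1.8 N sideways, so I repeated it.
- The two cameras disagreed by 3–6 mm in x on fixed objects, so I averaged them.

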